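Put three lock-repair items back in their own trays

TASK

The padlock, the rim lock and the jar of screws are each in the wrong tray. Using the empty rubber pad to park one of them on the way, put each in its own: the padlock in the square tray, the rim lock lengthwise in the oblong tray, and the jar in the round dish, each standing upright in the middle as it stood before. Leave the loupe, the round tin and the oil bottle where they are.

Things in the scene. Friction and masses are not known exactly. Their poses are not given: they have to be found in the camera images.
- padlock: brass padlock with a steel shackle, standing upright on the flat foot of its body. Body 18 mm thick (x), 45 mm wide (y), 36 mm high; shackle above it, to 70 mm in all (8 mm thick, 37 mm wide). Origin: centre of the underside; z up. Starts in the oblong tray. About 0.16 kg
- rim_lock: small grey rim lock, an oblong box standing on its long edge: case 26 mm thick (x), 60 mm long (y), 40 mm high, flat sides, brass keyhole discs on both sides, and a brass bolt that sticks 9 mm out of its +y end at 22 mm height (10 mm thick). Origin: centre of the case's underside (without the bolt); z up. Starts in the round dish. About 0.2 kg
- screw_jar: small round jar of screws, pale lid, 46 mm diameter, 64 mm high, standing. Origin: centre of the underside; z up. Starts in the square tray. About 0.09 kg
- square_tray: square bare-metal tray, 88 x 88 mm outside, walls 3 mm thick and 10 mm high, inner floor 4 mm above the bench; fixed to the bench. Origin: centre of the underside
- oblong_tray: oblong bare-metal tray, 124 mm (x) x 68 mm (y) outside, walls 3 mm thick and 10 mm high, inner floor 4 mm above the bench; fixed to the bench. Origin: centre of the underside; its long way is x
- round_dish: round bare-metal dish, 94 mm diameter at the rim, 88 mm at the foot, wall 3 mm thick and 10 mm high, inner floor 4 mm above the bench; fixed to the bench. Origin: centre of the underside
- rubber_pad: flat square black rubber pad, 90 x 90 x 4 mm, empty at the start, the free spot for parking; fixed to the bench. Origin: centre of the underside; its top is 4 mm above the bench
- loupe: black eyeglass loupe, 33 mm diameter, 30 mm high, standing loose on the bench; not to be disturbed. Origin: centre of the underside
- pin_tin: round flat tin, 70 mm diameter, 24 mm high, loose on the bench; not to be disturbed. Origin: centre of the underside
- oil_bottle: oil bottle with nozzle, 45 mm diameter, 149 mm high, standing loose at the back; not to be disturbed. Origin: centre of the underside
Things that resemble listed ones, but are neither listed nor needed, are in the scene too. There is more than one size of the rubber_pad; the job needs the largest.

How it is judged:
By the outcome, as a careful person would: the job done as asked, in the order asked, and still so for the second after the job is handed in, with the robot touching nothing.
It also fails if it takes over 109 s, if anything falls off the work surface, if the arm or the gripper's body presses on something with over 40 N, if the wrist force passes 120 N, or if a joint passes its speed limit or range.

ROBOT

A 6-joint arm with a two-finger parallel gripper is mounted at the origin on a cart in front of the work surface, level with it; the furniture and walls round the work are solid. World frame = base frame: x ahead of the robot, y to its left, z up, the work surface at z = 0. Lengths are in m, angles in rad, forces in N, time in s.
With the tool pointing down it reaches from about 0.275 to 0.85 m from the base axis. Payload 19 kg.
Tool frame: the origin (TCP) lies midway between the tips of the shut fingers; the grasp point (between the pads) lies 19 mm behind it; x points along the fingers, z is the direction in which the jaws open and shut, and the axes are right-handed (so a half turn about x gives the same grasp; the last joint's range is limited). The gripper opens to 85 mm and grips with 20 to 120 N. Pads are 22 mm wide; open, the fingers measure 114 mm over their backs; the gripper's body (76 mm by 85 mm) begins 54 mm behind the grasp point. The pads swing forward as they close: fully open they stand 13 mm farther back than shut.
Start: joints at [1.136, 0.15, 1.437, -0, 1.554, -0.134], TCP at [0.17, 0.549, 0.231] pointing down, gripper open.
Joint ranges: [-2.8, 2.8], [-0.68, 2.1], [0.12, 2.68], [-1.39, 4.53], [0.16, 2.79], [-2.81, 2.81]. Speed limits (rad/s): [1.89, 1.89, 2.22, 3.01, 3.01, 3.01].

INTERFACE

Orientations are given as a unit quaternion [w, x, y, z].
In Python, from rig import bot gives the robot as it stands.
- The arm moves only by the tool jog_arm, never from a script. Its argument "deltas" is a list of rows, each an object of numbers: "x", "y", "z": the shift along the tool's x, y, z in cm; "rx", "ry", "rz": the turn, a rotation vector about the tool's x, y, z in rad; "claw": the opening, from 0 (shut) to 1 (fully open). In form: [{"x": .., "y": .., "z": .., "rx": .., "ry": .., "rz": .., "claw": ..}, ...]. A call has 1 to 10 rows; each row shifts and turns the commanded pose from where the row before left it, along the tool's axes as they then stand; what a row does not reach is not made up. A row lasts 1/12 s, in which the tool goes at most 41.7 mm and 7.16 degrees, less where a joint would pass 70% of its speed; a pose out of reach is approached as far as the arm can. A call is refused whole if a number of a shift passes 4.17 or a number of a turn 0.125, either way. A call with a gripper value outside its range is refused whole. The fingers move at their own pace and stop on an object; "grip_force" is the grip in N (left out, the last holds). Time passes only in rows, so rows that do not move let the fingers close. It gives the time, the measured TCP pose, the force and the opening at its end, in the units of the state.
- bot.get_obs(): the state, without advancing time (a new reading comes with each control period).
- bot.snapshot(name): name is "side" or "top" or "wrist"; returns a dict with "color" (420x560x3 uint8, red, green, blue), "fx", "fy", "cx", "cy" (pixels), "k1" (the pictures are not rectified: a ray, as slopes to the right and down, at radius r is drawn at 1 + k1 r^2 times it, then the intrinsics apply), "world_from_camera" (4x4, takes a point from camera to world coordinates); the wrist camera has in their place "hand_eye" (4x4, takes a point from camera to tool coordinates, whose origin is the TCP and whose axes are the tool frame's). Camera axes: x right, y up, looking along -z (the intrinsics and any distortion apply to the point x, -y, -z); pixel columns grow to the right and rows downward; lengths in m; the calibration is good to about 2 mm. A picture is of the moment at which its call begins: read the wrist's pose just before it. There is no depth.
- bot.close_job(): hands the job in, once; it reports no verdict.
Trained networks look in the newest picture that a camera, given by its name, has taken for a name from the list of things; names that differ only in an ending like _2 or _b are one class to them, and where a whole thing is asked for, a point or a joint stands for the part that bears it (a point fixed in the world has none). Each returns a list of dicts, best first, with "confidence" (0 to 1); they miss things now and then, are a little off and sometimes report something else, mostly with a low value. They report only what shows in the picture. A call takes as long as a camera call. They do not tell look-alikes from the thing itself.
- bot.trace(query, camera): "pixels" (420x560 bool, what is visible of it) and "point" ([row, column] in pixels, amid what is visible of it).
The state is a dict: "time": time; "qpos": joint angles; "joint_vel": joint speeds; "tau": joint torques, N m; "tool_pos": TCP position; "eef_rot": TCP orientation; "force": force on the tool from outside, world axes, zero at the start; "torque": the same for the moment, N m; "opening": finger opening in m.
Only numpy, scipy, OpenCV 4.12 (cv2) and the standard library are available. Lean on these libraries where they do the work, as an engineer would, in place of code of your own. Each camera call takes 0.05 s, during which the arm holds its last target.

## Working session

There is one attempt and no reset: what is moved stays moved. The work goes in short steps, Python scripts to look and compute and a tool call to move; the robot and the scene stay as the last step left them, time stands still between calls to the robot, and variables do not carry over. Pictures are saved under pics/ and viewed, and the job is handed in when it is done.

Besides the shell and the picture viewer there is one more tool, called after "Call:" by a JSON object that holds its "method" and its "body", one argument or row to a line. jog_arm: Moves the arm, as the interface text tells. Its arguments: {"type":"object","properties":{"deltas":{"type":"array"},"grip_force":{"type":"number"}},"required":["deltas"]}

```bash
ls; mkdir -p pics; cat > h.py <<'E'
import numpy as np, cv2
from rig import bot
from scipy.spatial.transform import Rotation as R
def Rq(q): return R.from_quat([q[1],q[2],q[3],q[0]]).as_matrix()
def pose(o):
    T=np.eye(4);T[:3,:3]=Rq(o['eef_rot']);T[:3,3]=o['tool_pos'];return T
def snap(name,fn=None):
    o=bot.get_obs();s=bot.snapshot(name)
    s['T']=np.array(s['world_from_camera']) if 'world_from_camera' in s else pose(o)@np.array(s['hand_eye'])
    if fn: cv2.imwrite('pics/'+fn,s['color'][:,:,::-1])
    return s
def KD(s): return np.array([[s['fx'],0,s['cx']],[0,s['fy'],s['cy']],[0,0,1.]]),np.array([s['k1'],0,0,0.])
def ray(s,uv):
    K,d=KD(s);n=cv2.undistortPoints(np.array(uv,float).reshape(-1,1,2),K,d).reshape(-1,2)
    v=np.c_[n[:,0],-n[:,1],-np.ones(len(n))]@s['T'][:3,:3].T
    return s['T'][:3,3],v
def onz(s,uv,z):
    c,v=ray(s,uv);return c+v*((z-c[2])/v[:,2])[:,None]
def proj(s,P):
    P=np.atleast_2d(P);p=(P-s['T'][:3,3])@s['T'][:3,:3]
    K,d=KD(s);q=np.c_[p[:,0],-p[:,1],-p[:,2]]
    return cv2.projectPoints(q.reshape(-1,1,3),np.zeros(3),np.zeros(3),K,d)[0].reshape(-1,2)
E
python3 - <<'E'
from h import *
np.set_printoptions(precision=4,suppress=True)
o=bot.get_obs();print(o['time'],o['tool_pos'],o['eef_rot'],o['opening'])
print(Rq(o['eef_rot']))
for c in ['top','side','wrist']:
    s=snap(c,c+'0.png');print(c,s['fx'],s['cx'],s['cy'],s['k1']);print(s['T'])
    for n in ['padlock','rim_lock','screw_jar','square_tray','oblong_tray','round_dish','rubber_pad','loupe','pin_tin','oil_bottle']:
        for r in bot.trace(n,c):
            p=r['point'];print(n,round(r['confidence'],2),p,r['pixels'].sum(),onz(s,[p[1],p[0]],0.0)[0][:2])
E
```

```text
pics
0.0 [0.1703 0.549  0.2307] [ 0.5689 -0.4196  0.5696  0.4192] 0.08547502195415344
[[-0.0005 -0.9551  0.2963]
 [-0.001   0.2963  0.9551]
 [-1.      0.0001 -0.0011]]
top 512.5887882445815 272.78169968523025 198.57775710395603 -0.15400979029420042
[[-0.0091  0.9951 -0.0987  0.4207]
 [-0.9999 -0.0102 -0.0104  0.0962]
 [-0.0114  0.0986  0.9951  1.4022]
 [ 0.      0.      0.      1.    ]]
padlock 0.46 [241.2, 321.3] 102 [ 0.4416 -0.0205]
rim_lock 0.61 [181.1, 235.6] 255 [0.6094 0.2132]
screw_jar 0.84 [164.3, 358.9] 279 [ 0.653  -0.1291]
square_tray 0.97 [174.5, 352.2] 737 [ 0.6246 -0.1096]
square_tray 0.17 [240.6, 318.3] 1076 [ 0.4433 -0.0124]
oblong_tray 0.7 [243.0, 316.9] 1008 [ 0.4368 -0.0084]
round_dish 0.75 [176.0, 242.7] 528 [0.6234 0.1935]
rubber_pad 0.76 [174.4, 166.9] 467 [0.6306 0.4055]
rubber_pad 0.67 [265.1, 265.4] 501 [0.3781 0.1326]
rubber_pad 0.65 [251.7, 213.1] 1035 [0.4155 0.2754]
pin_tin 0.63 [164.8, 361.8] 304 [ 0.6516 -0.1372]
pin_tin 0.62 [220.6, 374.8] 547 [ 0.4961 -0.169 ]
oil_bottle 0.84 [115.8, 319.7] 327 [ 0.7919 -0.0229]
side 467.0793553810214 282.46881552859
[... 421 characters left out ...]
719 [ 0.4395 -0.015 ]
oblong_tray 0.55 [211.5, 345.6] 764 [ 0.4356 -0.0225]
round_dish 0.91 [269.4, 244.9] 530 [0.6228 0.2275]
rubber_pad 0.94 [292.3, 345.4] 1689 [0.4208 0.2697]
rubber_pad 0.66 [249.4, 375.4] 483 [0.3655 0.1246]
loupe 0.64 [188.0, 272.2] 423 [ 0.6318 -0.1181]
loupe 0.59 [228.0, 297.4] 233 [0.5398 0.0637]
pin_tin 0.57 [177.5, 325.7] 443 [ 0.4982 -0.1953]
oil_bottle 0.85 [184.5, 208.4] 257 [ 0.806  -0.1175]
oil_bottle 0.48 [201.2, 344.1] 375 [ 0.4418 -0.0716]
wrist 364.15428960484417 278.69456671095116 213.77412685043 -0.0281805971718607
[[ 0.2964 -0.9115 -0.2853  0.0988]
 [ 0.9551  0.2831  0.0881  0.5716]
 [ 0.0005 -0.2986  0.9544  0.3747]
 [ 0.      0.      0.      1.    ]]
```

View pics/top0.png

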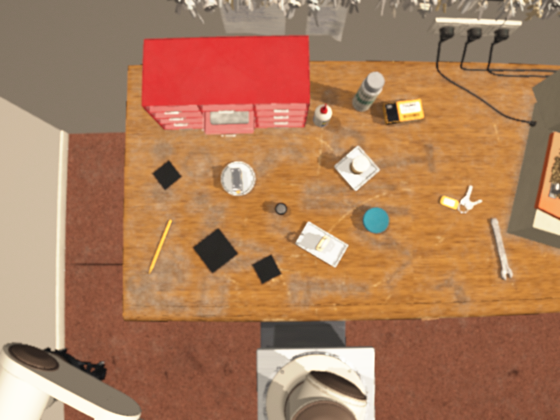

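View pics/side0.png

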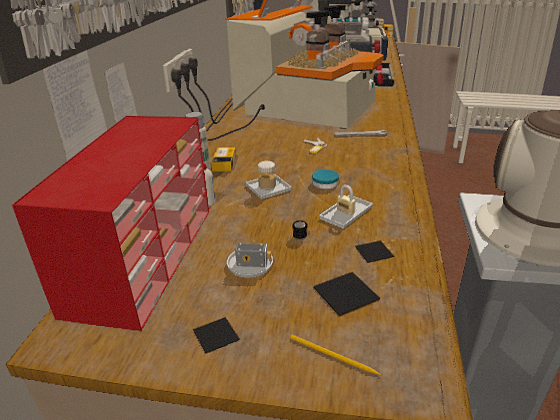

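Call:
{"method": "jog_arm", "body": {
  "deltas": [
    {"y": -2.5, "z": -2.2},
    {"y": -2.5, "z": -2.2},
    {"y": -2.5, "z": -2.2},
    {"y": -2.5, "z": -2.2},
    {"y": -2.5, "z": -2.2},
    {"y": -2.5, "z": -2.2},
    {"y": -2.5, "z": -2.2},
    {"y": -2.5, "z": -2.2},
    {"y": -2.5, "z": -2.2},
    {"y": -2.5, "z": -2.2}
  ]
}}

```text
schema error: expected keys x, y, z, rx, ry, rz, claw
```

Call:
{"method": "jog_arm", "body": {
  "deltas": [
    {"y": -2.5, "z": -2.2},
    {"y": -2.5, "z": -2.2},
    {"y": -2.5, "z": -2.2},
    {"rx": -0.1},
    {"rx": -0.1},
    {"rx": -0.1},
    {}
  ]
}}

```text
schema error: expected keys x, y, z, rx, ry, rz, claw
```

```bash
cat > look.py <<'E'
import sys
from h import *
np.set_printoptions(precision=4,suppress=True)
def look(fn,names,z=0.0):
    s=snap('wrist',fn);s['tr']={}
    for n in names:
        for r in bot.trace(n,'wrist'):
            p=r['point'];m=r['pixels'].astype(np.uint8)
            c=max(cv2.findContours(m,0,1)[0],key=cv2.contourArea)
            print(n,round(r['confidence'],2),np.round(p),m.sum(),onz(s,[p[1],p[0]],z)[0][:2])
            s['tr'].setdefault(n,[]).append(m)
    return s
E
python3 - <<'E'
from look import *
import pickle
o=bot.get_obs();print(o['time'],o['tool_pos'],Rq(o['eef_rot']),o['force'])
s=look('w1.png',['padlock','rim_lock','screw_jar','square_tray','oblong_tray','round_dish','rubber_pad','loupe','pin_tin'])
pickle.dump(s,open('w1.pkl','wb'))
E
```

```text
1.65 [0.1704 0.5492 0.2313] [[-0.     -0.9551  0.2963]
 [-0.0001  0.2963  0.9551]
 [-1.     -0.     -0.0001]] [ 0.5375 -0.6184  0.3937]
```

View pics/w1.png

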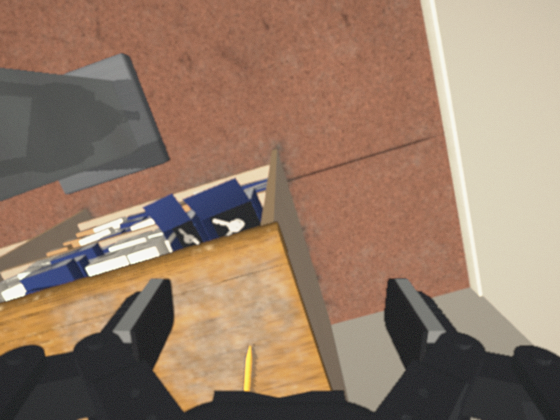

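Call:
{"method": "jog_arm", "body": {
  "deltas": [
    {"x": 0, "y": -3, "z": -1.85, "rx": 0, "ry": 0, "rz": 0, "claw": 1},
    {"x": 0, "y": -3, "z": -1.85, "rx": 0, "ry": 0, "rz": 0, "claw": 1},
    {"x": 0, "y": -3, "z": -1.85, "rx": 0, "ry": 0, "rz": 0, "claw": 1},
    {"x": 0, "y": -3, "z": -1.85, "rx": 0, "ry": 0, "rz": 0, "claw": 1},
    {"x": 0, "y": -3, "z": -1.85, "rx": 0, "ry": 0, "rz": 0, "claw": 1},
    {"x": 0, "y": -3, "z": -1.85, "rx": 0, "ry": 0, "rz": 0, "claw": 1},
    {"x": 0, "y": -3, "z": -1.85, "rx": 0, "ry": 0, "rz": 0, "claw": 1},
    {"x": 0, "y": -3, "z": -1.85, "rx": 0, "ry": 0, "rz": 0, "claw": 1},
    {"x": 0, "y": -3, "z": -1.85, "rx": 0, "ry": 0, "rz": 0, "claw": 1},
    {"x": 0, "y": -3, "z": -1.85, "rx": 0, "ry": 0, "rz": 0, "claw": 1}
  ]
}}

```text
time: 2.98
tool_pos: [0.4029, 0.2821, 0.2315]
eef_rot: [0.569, -0.42, 0.569, 0.419]
force: [0.0, 0.3, 0.1]
opening: 0.0856
```

Call:
{"method": "jog_arm", "body": {
  "deltas": [
    {"x": -1, "y": -3, "z": -1.85, "rx": 0, "ry": 0, "rz": 0, "claw": 1},
    {"x": -1, "y": -3, "z": -1.85, "rx": 0, "ry": 0, "rz": 0, "claw": 1},
    {"x": -1, "y": -3, "z": -1.85, "rx": 0, "ry": 0, "rz": 0, "claw": 1},
    {"x": -1, "y": -3, "z": -1.85, "rx": 0, "ry": 0, "rz": 0, "claw": 1},
    {"x": -1, "y": -3, "z": -1.85, "rx": 0, "ry": 0, "rz": 0, "claw": 1},
    {"x": 0, "y": 0, "z": 0, "rx": -0.1, "ry": 0, "rz": 0, "claw": 1},
    {"x": 0, "y": 0, "z": 0, "rx": -0.1, "ry": 0, "rz": 0, "claw": 1},
    {"x": 0, "y": 0, "z": 0, "rx": -0.1, "ry": 0, "rz": 0, "claw": 1},
    {"x": 0, "y": 0, "z": 0, "rx": 0, "ry": 0, "rz": 0, "claw": 1},
    {"x": 0, "y": 0, "z": 0, "rx": 0, "ry": 0, "rz": 0, "claw": 1}
  ]
}}

```text
time: 3.82
tool_pos: [0.518, 0.1508, 0.2813]
eef_rot: [0.501, -0.499, 0.501, 0.499]
force: [0.0, -0.4, -0.3]
opening: 0.0854
```

```bash

python3 - <<'E'
from look import *
import pickle
o=bot.get_obs();print(o['time'],o['tool_pos'],Rq(o['eef_rot']),o['force'])
s=look('w2.png',['padlock','rim_lock','screw_jar','square_tray','oblong_tray','round_dish','rubber_pad','loupe','pin_tin'])
pickle.dump(s,open('w2.pkl','wb'))
E
```

```text
3.8167 [0.518  0.1508 0.2813] [[-0.     -1.      0.0039]
 [-0.0001  0.0039  1.    ]
 [-1.      0.     -0.0001]] [ 0.0418 -0.4222 -0.2814]
padlock 0.57 [ 97. 115.] 1504 [ 0.4383 -0.0322]
rim_lock 0.83 [248. 329.] 1515 [0.622 0.214]
square_tray 0.68 [256.  72.] 3138 [ 0.6319 -0.1142]
oblong_tray 0.73 [ 96. 135.] 6083 [ 0.4371 -0.0091]
round_dish 0.79 [248. 313.] 2750 [0.621  0.1933]
rubber_pad 0.78 [252. 481.] 2088 [0.6283 0.4088]
rubber_pad 0.77 [ 77. 384.] 7153 [0.4184 0.2675]
rubber_pad 0.64 [ 29. 260.] 3408 [0.3703 0.1318]
loupe 0.85 [180. 226.] 783 [0.5341 0.0885]
pin_tin 0.57 [155.  15.] 1815 [ 0.5014 -0.1606]
```

View pics/w2.png

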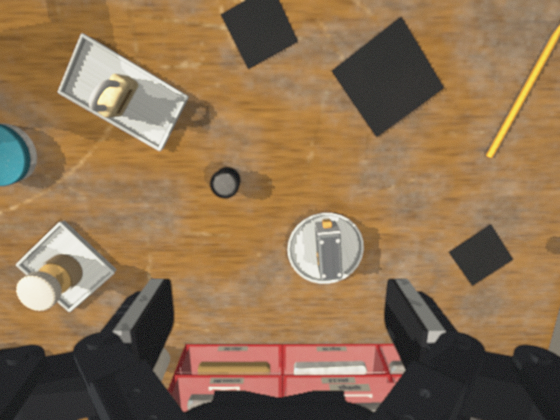

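```bash
cat >> look.py <<'E'
def rect(s,m,z):
    m=cv2.morphologyEx(m,cv2.MORPH_CLOSE,np.ones((5,5)))
    c=max(cv2.findContours(m,0,1)[0],key=cv2.contourArea).reshape(-1,2)
    h=cv2.convexHull(c).reshape(-1,2)
    P=onz(s,h,z)[:,:2].astype(np.float32)
    r=cv2.minAreaRect(P*1000)
    return r,P
E
python3 - <<'E'
from look import *
import pickle
s=pickle.load(open('w2.pkl','rb'))
for n,z in [('square_tray',.01),('oblong_tray',.01),('rubber_pad',.004),('round_dish',.01),('rim_lock',.044),('padlock',.04)]:
    for m in s['tr'].get(n,[]):
        r,P=rect(s,m,z);print(n,np.array(r[0]),np.array(r[1]),r[2],cv2.minEnclosingCircle(P*1000))
im=cv2.imread('pics/w2.png')
cv2.imwrite('pics/z1.png',cv2.resize(im[20:170,40:240],None,fx=4,fy=4,interpolation=cv2.INTER_CUBIC))
cv2.imwrite('pics/z2.png',cv2.resize(im[200:300,270:390],None,fx=5,fy=5,interpolation=cv2.INTER_CUBIC))
E
```

```text
square_tray [ 641.9833 -118.1833] [89.9684 94.5041] 40.13755416870117 ((642.4221801757812, -119.48870849609375), 62.45351028442383)
oblong_tray [435.6409 -19.2187] [127.2265  69.8559] 58.681419372558594 ((435.3986511230469, -18.85502052307129), 70.49142456054688)
rubber_pad [631.0941 406.5039] [62.3733 60.7798] 37.99777603149414 ((631.1350708007812, 406.03631591796875), 41.40802764892578)
rubber_pad [420.8615 270.4843] [90.8778 91.5007] 37.35551071166992 ((420.8108825683594, 270.3444519042969), 62.13384246826172)
rubber_pad [368.801  130.4782] [62.5142 61.5937] 27.052085876464844 ((369.7867431640625, 130.76370239257812), 41.69132995605469)
round_dish [617.9186 207.6045] [91.7924 91.7535] 89.76693725585938 ((617.92529296875, 207.0921173095703), 47.272674560546875)
rim_lock [604.891  206.4914] [76.0669 29.8872] 4.322965621948242 ((605.48486328125, 207.65451049804688), 38.960227966308594)
padlock [435.4872 -17.2496] [35.7739 51.9568] 54.053897857666016 ((436.3030700683594, -16.509737014770508), 28.765201568603516)
```

View pics/z1.png

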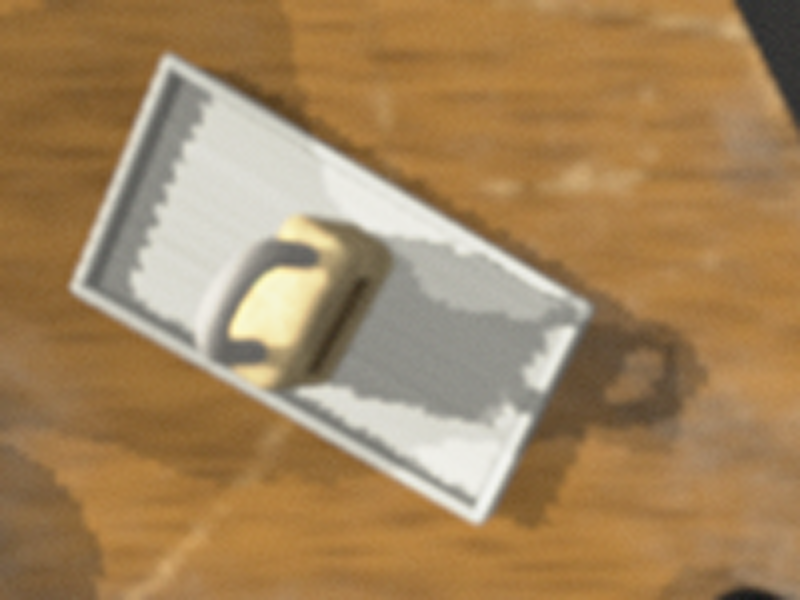

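View pics/z2.png

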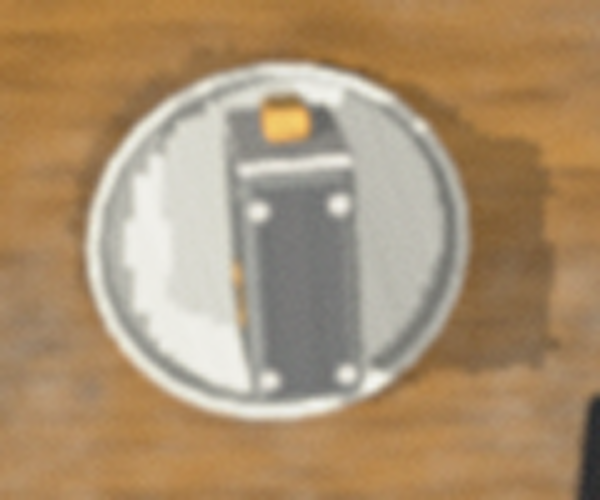

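Call:
{"method": "jog_arm", "body": {
  "deltas": [
    {"x": 0.7, "y": -1.5, "z": -3.4, "rx": 0, "ry": 0, "rz": 0, "claw": 1},
    {"x": 0.7, "y": -1.5, "z": -3.4, "rx": 0, "ry": 0, "rz": 0, "claw": 1},
    {"x": 0.7, "y": -1.5, "z": -3.4, "rx": 0, "ry": 0, "rz": 0, "claw": 1},
    {"x": 0.7, "y": -1.5, "z": -3.4, "rx": 0, "ry": 0, "rz": 0, "claw": 1},
    {"x": 0.7, "y": -1.5, "z": -3.4, "rx": 0, "ry": 0, "rz": 0, "claw": 1},
    {"x": 0.7, "y": -1.5, "z": -3.4, "rx": 0, "ry": 0, "rz": 0, "claw": 1},
    {"x": 0.7, "y": -1.5, "z": -3.4, "rx": 0, "ry": 0, "rz": 0, "claw": 1},
    {"x": 0.7, "y": -1.5, "z": -3.4, "rx": 0, "ry": 0, "rz": 0, "claw": 1},
    {"x": 0, "y": 0, "z": 0, "rx": 0, "ry": 0, "rz": 0, "claw": 1}
  ]
}}

```text
time: 5.07
tool_pos: [0.6386, -0.1269, 0.2225]
eef_rot: [0.5, -0.498, 0.502, 0.499]
force: [-0.9, -0.4, -0.3]
opening: 0.0852
```

```bash

python3 - <<'E'
from look import *
import pickle
o=bot.get_obs();print(o['time'],o['tool_pos'],Rq(o['eef_rot']),o['force'])
s=look('w3.png',['padlock','screw_jar','square_tray','oblong_tray','pin_tin'])
pickle.dump(s,open('w3.pkl','wb'))
for n,z in [('square_tray',.01),('screw_jar',.068),('oblong_tray',.01),('padlock',.04),('pin_tin',.024)]:
    for m in s['tr'].get(n,[]):
        r,P=rect(s,m,z);print(n,np.array(r[0]),np.array(r[1]),r[2],cv2.minEnclosingCircle(P*1000))
E
```

```text
5.0667 [ 0.6386 -0.1269  0.2225] [[-0.0027 -1.      0.0051]
 [-0.0007  0.0051  1.    ]
 [-1.      0.0027 -0.0007]] [-0.901  -0.3519 -0.348 ]
padlock 0.4 [164. 291.] 5465 [ 0.6254 -0.1141]
screw_jar 0.69 [197. 283.] 2500 [ 0.6598 -0.1231]
screw_jar 0.59 [329. 373.] 2544 [ 0.8191 -0.0177]
square_tray 0.93 [166. 288.] 5292 [ 0.6275 -0.1173]
oblong_tray 0.7 [  7. 435.] 721 [0.4822 0.0157]
pin_tin 0.7 [ 29. 232.] 4660 [ 0.5002 -0.1691]
square_tray [ 643.6328 -120.6855] [89.976  90.1921] 40.42985153198242 ((643.8333740234375, -120.06717681884766), 61.93769454956055)
screw_jar [ 641.027  -122.4948] [42.5981 53.1432] 89.71125030517578 ((641.0252685546875, -122.85257720947266), 26.992082595825195)
screw_jar [779.8705 -33.6608] [109.3894  34.7543] 16.67984390258789 ((778.5804443359375, -29.023401260375977), 55.0001106262207)
oblong_tray [488.0155   4.9334] [18.5145 44.3326] 0.42801129817962646 ((479.1556091308594, 4.86717414855957), 22.16997528076172)
padlock [ 636.6494 -120.976 ] [83.4193 82.7693] 39.94316101074219 ((636.7555541992188, -121.15541076660156), 57.1141242980957)
pin_tin [ 507.9955 -167.9724] [70.0617 52.1847] 89.45647430419922 ((499.56610107421875, -167.3197479248047), 35.773475646972656)
```

View pics/w3.png

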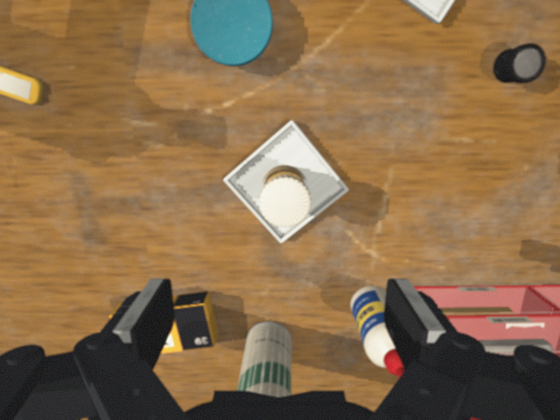

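```bash

python3 - <<'E'
from look import *
import pickle
s=pickle.load(open('w3.pkl','rb'))
g=cv2.cvtColor(s['color'],cv2.COLOR_RGB2HSV)
m=((g[:,:,2]>205)&(g[:,:,1]<60)).astype(np.uint8)
m[:160]=0;m[240:]=0
h=onz(s,[[285,201]],.068);print(h)
c=max(cv2.findContours(m,0,1)[0],key=cv2.contourArea);print(cv2.minEnclosingCircle(c),cv2.boundingRect(c))
# project jar model
for P in ([.6435,-.120],[.641,-.122]):
    a=np.linspace(0,6.28,40);C=np.c_[P[0]+.023*np.cos(a),P[1]+.023*np.sin(a),0*a+.068]
    q=proj(s,C);print(q.min(0),q.max(0))
E
```

```text
[[ 0.6452 -0.1217  0.068 ]]
((281.0, 182.0), 57.14027786254883) (224, 160, 115, 80)
[259.8565 172.319 ] [314.1745 224.7865]
[257.4275 169.3417] [311.8751 222.058 ]
```

Call:
{"method": "jog_arm", "body": {
  "deltas": [
    {"x": 3, "y": -0.65, "z": 0.55, "rx": 0, "ry": 0, "rz": 0, "claw": 1},
    {"x": 3.5, "y": 0, "z": 0, "rx": 0, "ry": 0, "rz": 0, "claw": 1},
    {"x": 3.5, "y": 0, "z": 0, "rx": 0, "ry": 0, "rz": 0, "claw": 1},
    {"x": 3.5, "y": 0, "z": 0, "rx": 0, "ry": 0, "rz": 0, "claw": 1},
    {"x": 3.5, "y": 0, "z": 0, "rx": 0, "ry": 0, "rz": 0, "claw": 1},
    {"x": 2.2, "y": 0, "z": 0, "rx": 0, "ry": 0, "rz": 0, "claw": 1},
    {"x": 0.6, "y": 0, "z": 0, "rx": 0, "ry": 0, "rz": 0, "claw": 1},
    {"x": 0, "y": 0, "z": 0, "rx": 0, "ry": 0, "rz": 0, "claw": 1}
  ],
  "grip_force": 30
}}

```text
time: 6.03
tool_pos: [0.6436, -0.1149, 0.0265]
eef_rot: [0.5, -0.499, 0.5, 0.501]
force: [-0.1, -0.6, -0.1]
opening: 0.0854
```

Call:
{"method": "jog_arm", "body": {
  "deltas": [
    {"x": 0, "y": 0, "z": 0, "rx": 0, "ry": 0, "rz": 0, "claw": 0.6},
    {"x": 0, "y": 0, "z": 0, "rx": 0, "ry": 0, "rz": 0, "claw": 0.4},
    {"x": 0, "y": 0, "z": 0, "rx": 0, "ry": 0, "rz": 0, "claw": 0.3},
    {"x": 0, "y": 0, "z": 0, "rx": 0, "ry": 0, "rz": 0, "claw": 0},
    {"x": 0, "y": 0, "z": 0, "rx": 0, "ry": 0, "rz": 0, "claw": 0},
    {"x": 0, "y": 0, "z": 0, "rx": 0, "ry": 0, "rz": 0, "claw": 0}
  ],
  "grip_force": 30
}}

```text
time: 6.53
tool_pos: [0.6451, -0.1161, 0.0293]
eef_rot: [-0.501, 0.501, -0.5, -0.499]
force: [-1.1, 0.7, 9.2]
opening: 0.0453
```

Call:
{"method": "jog_arm", "body": {
  "deltas": [
    {"x": -0.5, "y": 0, "z": 0, "rx": 0, "ry": 0, "rz": 0, "claw": 0},
    {"x": -1, "y": 0, "z": 0, "rx": 0, "ry": 0, "rz": 0, "claw": 0},
    {"x": -3, "y": 0, "z": 0, "rx": 0, "ry": 0, "rz": 0, "claw": 0},
    {"x": -3.5, "y": 0, "z": 0, "rx": 0, "ry": 0, "rz": 0, "claw": 0},
    {"x": -3.5, "y": 0, "z": 0, "rx": 0, "ry": 0, "rz": 0, "claw": 0},
    {"x": -3.5, "y": 0, "z": 0, "rx": 0, "ry": 0, "rz": 0, "claw": 0},
    {"x": 0, "y": 0, "z": 0, "rx": 0, "ry": 0, "rz": 0, "claw": 0}
  ]
}}

```text
time: 7.12
tool_pos: [0.6463, -0.1164, 0.1864]
eef_rot: [-0.502, 0.503, -0.498, -0.496]
force: [0.5, -1.2, 0.2]
opening: 0.0452
```

```bash

python3 - <<'E'
from look import *
import pickle
o=bot.get_obs();print(o['time'],o['tool_pos'],Rq(o['eef_rot']),o['force'],o['opening'])
s=look('w4.png',['screw_jar','square_tray'])
for n,z in [('square_tray',.01)]:
    for m in s['tr'].get(n,[]):
        r,P=rect(s,m,z);print(n,np.array(r[0]),np.array(r[1]),r[2])
snap('side','s4.png')
E
```

```text
7.1167 [ 0.6463 -0.1164  0.1864] [[ 0.0102 -0.9999  0.0007]
 [-0.0032  0.0007  1.    ]
 [-0.9999 -0.0102 -0.0032]] [ 0.5411 -1.2303  0.2479] 0.045151618204550686
square_tray 0.97 [178. 276.] 8870 [ 0.642  -0.1198]
square_tray [ 643.3733 -120.8198] [90.4696 89.7351] 40.295387268066406
```

View pics/w4.png

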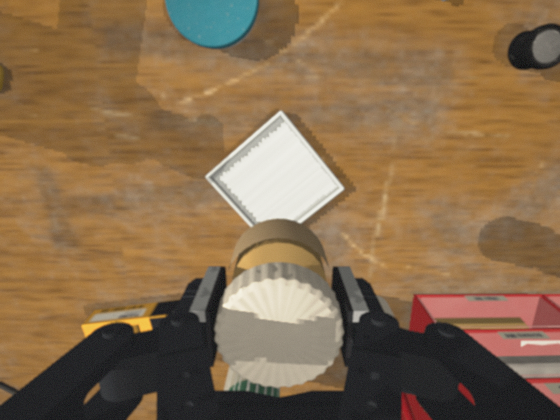

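View pics/s4.png

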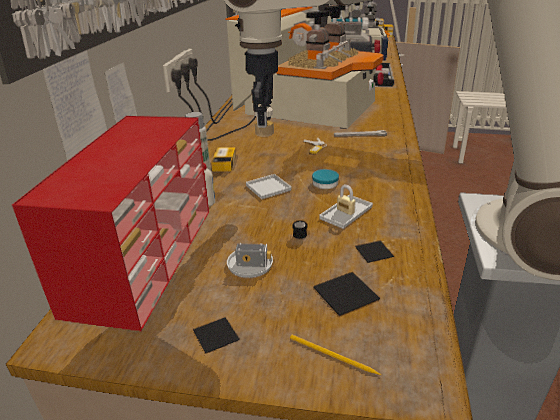

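Call:
{"method": "jog_arm", "body": {
  "deltas": [
    {"x": 0, "y": 1.88, "z": 3.22, "rx": 0, "ry": 0, "rz": 0, "claw": 0},
    {"x": 0, "y": 1.88, "z": 3.22, "rx": 0, "ry": 0, "rz": 0, "claw": 0},
    {"x": 0, "y": 1.88, "z": 3.22, "rx": 0, "ry": 0, "rz": 0, "claw": 0},
    {"x": 0, "y": 1.88, "z": 3.22, "rx": 0, "ry": 0, "rz": 0, "claw": 0},
    {"x": 0, "y": 1.88, "z": 3.22, "rx": 0, "ry": 0, "rz": 0, "claw": 0},
    {"x": 0, "y": 1.88, "z": 3.22, "rx": 0, "ry": 0, "rz": 0, "claw": 0},
    {"x": 0, "y": 1.88, "z": 3.22, "rx": 0, "ry": 0, "rz": 0, "claw": 0},
    {"x": 0, "y": 1.88, "z": 3.22, "rx": 0, "ry": 0, "rz": 0, "claw": 0},
    {"x": 0, "y": 1.88, "z": 3.22, "rx": 0, "ry": 0, "rz": 0, "claw": 0},
    {"x": 0, "y": 1.88, "z": 3.22, "rx": 0, "ry": 0, "rz": 0, "claw": 0}
  ]
}}

```text
time: 8.15
tool_pos: [0.4548, 0.2074, 0.1763]
eef_rot: [0.5, -0.499, 0.501, 0.5]
force: [0.6, 0.5, -0.6]
opening: 0.045
```

Call:
{"method": "jog_arm", "body": {
  "deltas": [
    {"x": 0, "y": 1.88, "z": 3.22, "rx": 0, "ry": 0, "rz": 0, "claw": 0},
    {"x": 0, "y": 1.88, "z": 3.22, "rx": 0, "ry": 0, "rz": 0, "claw": 0},
    {"x": 0, "y": 0, "z": 0, "rx": 0, "ry": 0, "rz": 0, "claw": 0},
    {"x": 0, "y": 0, "z": 0, "rx": 0, "ry": 0, "rz": 0, "claw": 0}
  ]
}}

```text
time: 8.48
tool_pos: [0.4175, 0.272, 0.1764]
eef_rot: [0.499, -0.5, 0.5, 0.501]
force: [0.7, -1.4, -0.6]
opening: 0.045
```

```bash
cat > st.py <<'E'
from look import *
o=bot.get_obs();print(round(o['time'],2),np.array(o['tool_pos']),o['opening'],'F',np.array(o['force']));print(Rq(o['eef_rot']))
E
python3 st.py
```

```text
8.48 [0.4175 0.272  0.1764] 0.045004668437388824 F [ 0.7231 -1.387  -0.6008]
[[-0.0016 -1.     -0.0025]
 [-0.0008 -0.0025  1.    ]
 [-1.      0.0016 -0.0008]]
```

Call:
{"method": "jog_arm", "body": {
  "deltas": [
    {"x": 3.5, "y": -0.3, "z": -0.15, "rx": 0, "ry": 0, "rz": 0, "claw": 0},
    {"x": 3.5, "y": 0, "z": 0, "rx": 0, "ry": 0, "rz": 0, "claw": 0},
    {"x": 3.5, "y": 0, "z": 0, "rx": 0, "ry": 0, "rz": 0, "claw": 0},
    {"x": 2.5, "y": 0, "z": 0, "rx": 0, "ry": 0, "rz": 0, "claw": 0},
    {"x": 0.8, "y": 0, "z": 0, "rx": 0, "ry": 0, "rz": 0, "claw": 0},
    {"x": 0.4, "y": 0, "z": 0, "rx": 0, "ry": 0, "rz": 0, "claw": 0},
    {"x": 0, "y": 0, "z": 0, "rx": 0, "ry": 0, "rz": 0, "claw": 0},
    {"x": 0, "y": 0, "z": 0, "rx": 0, "ry": 0, "rz": 0, "claw": 0}
  ]
}}

```text
time: 9.15
tool_pos: [0.4228, 0.2692, 0.0366]
eef_rot: [0.501, -0.5, 0.5, 0.499]
force: [-0.1, 0.2, -0.8]
opening: 0.0453
```

```bash
python3 st.py
```

```text
9.15 [0.4228 0.2692 0.0366] 0.04527534775944199 F [-0.1282  0.1881 -0.8069]
[[ 0.0014 -1.      0.0012]
 [ 0.0005  0.0012  1.    ]
 [-1.     -0.0014  0.0005]]
```

Call:
{"method": "jog_arm", "body": {
  "deltas": [
    {"x": 0.3, "y": 0, "z": 0, "rx": 0, "ry": 0, "rz": 0, "claw": 0},
    {"x": 0, "y": 0, "z": 0, "rx": 0, "ry": 0, "rz": 0, "claw": 0}
  ]
}}

```text
time: 9.32
tool_pos: [0.4224, 0.2694, 0.0331]
eef_rot: [0.501, -0.5, 0.5, 0.5]
force: [-0.2, 0.1, -1.2]
opening: 0.0452
```

Call:
{"method": "jog_arm", "body": {
  "deltas": [
    {"x": 0.2, "y": 0, "z": 0, "rx": 0, "ry": 0, "rz": 0, "claw": 0},
    {"x": 0, "y": 0, "z": 0, "rx": 0, "ry": 0, "rz": 0, "claw": 0}
  ]
}}

```text
time: 9.48
tool_pos: [0.422, 0.2693, 0.0304]
eef_rot: [0.5, -0.5, 0.5, 0.5]
force: [0.1, 0.4, -0.5]
opening: 0.0451
```

Call:
{"method": "jog_arm", "body": {
  "deltas": [
    {"x": 0.1, "y": 0, "z": 0, "rx": 0, "ry": 0, "rz": 0, "claw": 0},
    {"x": 0, "y": 0, "z": 0, "rx": 0, "ry": 0, "rz": 0, "claw": 0}
  ]
}}

```text
time: 9.65
tool_pos: [0.422, 0.2693, 0.0294]
eef_rot: [0.5, -0.5, 0.5, 0.5]
force: [0.1, -0.6, -0.0]
opening: 0.0449
```

Call:
{"method": "jog_arm", "body": {
  "deltas": [
    {"x": 0.1, "y": 0, "z": 0, "rx": 0, "ry": 0, "rz": 0, "claw": 0},
    {"x": 0, "y": 0, "z": 0, "rx": 0, "ry": 0, "rz": 0, "claw": 0}
  ]
}}

```text
time: 9.82
tool_pos: [0.4221, 0.2694, 0.0293]
eef_rot: [0.5, -0.5, 0.5, 0.5]
force: [-7.4, -2.3, 17.6]
opening: 0.0451
```

Call:
{"method": "jog_arm", "body": {
  "deltas": [
    {"x": 0.1, "y": 0, "z": 0, "rx": 0, "ry": 0, "rz": 0, "claw": 0},
    {"x": 0, "y": 0, "z": 0, "rx": 0, "ry": 0, "rz": 0, "claw": 0}
  ]
}}

```text
time: 9.98
tool_pos: [0.4224, 0.2696, 0.0291]
eef_rot: [0.501, -0.5, 0.5, 0.5]
force: [-11.0, -3.4, 30.8]
opening: 0.0451
```

Call:
{"method": "jog_arm", "body": {
  "deltas": [
    {"x": -0.15, "y": 0, "z": 0, "rx": 0, "ry": 0, "rz": 0, "claw": 0},
    {"x": 0, "y": 0, "z": 0, "rx": 0, "ry": 0, "rz": 0, "claw": 0.6},
    {"x": 0, "y": 0, "z": 0, "rx": 0, "ry": 0, "rz": 0, "claw": 0.7},
    {"x": 0, "y": 0, "z": 0, "rx": 0, "ry": 0, "rz": 0, "claw": 0.9},
    {"x": 0, "y": 0, "z": 0, "rx": 0, "ry": 0, "rz": 0, "claw": 1},
    {"x": 0, "y": 0, "z": 0, "rx": 0, "ry": 0, "rz": 0, "claw": 1},
    {"x": -1, "y": 0, "z": 0, "rx": 0, "ry": 0, "rz": 0, "claw": 1},
    {"x": -3, "y": 0, "z": 0, "rx": 0, "ry": 0, "rz": 0, "claw": 1},
    {"x": -4, "y": 0, "z": 0, "rx": 0, "ry": 0, "rz": 0, "claw": 1},
    {"x": -4, "y": 0, "z": 0, "rx": 0, "ry": 0, "rz": 0, "claw": 1}
  ]
}}

```text
time: 10.82
tool_pos: [0.4212, 0.269, 0.1505]
eef_rot: [0.5, -0.5, 0.501, 0.5]
force: [0.3, 1.0, 0.8]
opening: 0.0853
```

Call:
{"method": "jog_arm", "body": {
  "deltas": [
    {"x": -4, "y": 0, "z": 0, "rx": 0, "ry": 0, "rz": 0, "claw": 1},
    {"x": -2, "y": 0, "z": 0, "rx": 0, "ry": 0, "rz": 0, "claw": 1}
  ]
}}

```text
time: 10.98
tool_pos: [0.4226, 0.2696, 0.2145]
eef_rot: [0.502, -0.501, 0.498, 0.499]
force: [0.9, 0.9, 0.2]
opening: 0.0854
```

```bash
python3 st.py; python3 - <<'E'
from look import *
import pickle
s=look('w5.png',['screw_jar','rubber_pad','round_dish','rim_lock'])
pickle.dump(s,open('w5.pkl','wb'))
for n,z in [('rubber_pad',.004),('round_dish',.01),('rim_lock',.044)]:
    for m in s['tr'].get(n,[]):
        r,P=rect(s,m,z);print(n,np.array(r[0]),np.array(r[1]),r[2],cv2.minEnclosingCircle(P*1000))
E
```

```text
10.98 [0.4226 0.2696 0.2145] 0.08542425347284985 F [0.9017 0.8776 0.2216]
[[ 0.005  -1.      0.0007]
 [ 0.0021  0.0007  1.    ]
 [-1.     -0.005   0.0021]]
screw_jar 0.68 [190. 278.] 2732 [0.4354 0.2692]
rubber_pad 0.94 [356. 386.] 1148 [0.6379 0.3967]
rubber_pad 0.74 [119. 133.] 4337 [0.3657 0.1306]
rubber_pad 0.73 [159. 281.] 5317 [0.404  0.2724]
round_dish 0.84 [343. 233.] 2789 [0.6191 0.217 ]
rim_lock 0.84 [352. 222.] 1953 [0.6317 0.2027]
rubber_pad [638.215  397.6649] [63.4252 37.4797] 37.33599090576172 ((638.0521240234375, 398.52996826171875), 35.4718132019043)
rubber_pad [369.335  131.1425] [62.5323 62.6483] 27.150936126708984 ((369.2465515136719, 131.14842224121094), 42.808895111083984)
rubber_pad [420.3159 270.6113] [90.4933 89.8314] 37.9437141418457 ((419.9058837890625, 270.7575378417969), 61.808048248291016)
round_dish [614.7614 208.0102] [92.7918 93.3089] 87.74348449707031 ((616.5469970703125, 206.93988037109375), 48.58835983276367)
rim_lock [600.5949 211.8931] [86.4346 33.035 ] 5.250919342041016 ((600.7572631835938, 212.7024383544922), 45.071475982666016)
```

View pics/w5.png

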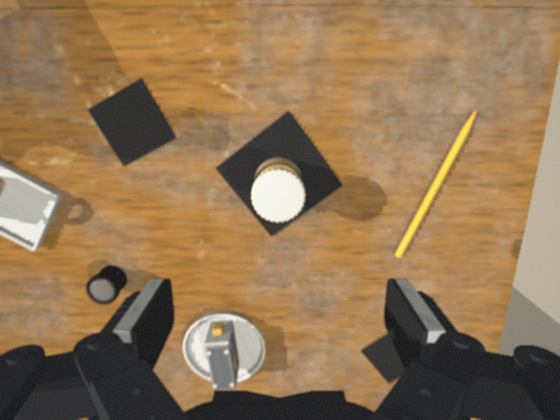

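Call:
{"method": "jog_arm", "body": {
  "deltas": [
    {"x": 0, "y": -0.2, "z": -3.6, "rx": 0, "ry": 0, "rz": 0, "claw": 1},
    {"x": 0, "y": -0.2, "z": -3.6, "rx": 0, "ry": 0, "rz": 0, "claw": 1},
    {"x": 0, "y": -0.2, "z": -3.6, "rx": 0, "ry": 0, "rz": 0, "claw": 1},
    {"x": 0, "y": -0.2, "z": -3.6, "rx": 0, "ry": 0, "rz": 0, "claw": 1},
    {"x": 0, "y": -0.2, "z": -3.6, "rx": 0, "ry": 0, "rz": 0, "claw": 1},
    {"x": 0, "y": -0.2, "z": -3.6, "rx": 0, "ry": 0, "rz": 0, "claw": 1},
    {"x": 0, "y": -0.1, "z": -3.6, "rx": 0, "ry": 0, "rz": 0, "claw": 1},
    {"x": 0, "y": 0, "z": -3.6, "rx": 0, "ry": 0, "rz": 0, "claw": 1},
    {"x": 0, "y": 0, "z": 0, "rx": 0.109, "ry": 0, "rz": 0, "claw": 1},
    {"x": 0, "y": 0, "z": 0, "rx": 0.109, "ry": 0, "rz": 0, "claw": 1}
  ]
}}

```text
time: 12.07
tool_pos: [0.4341, -0.0206, 0.2075]
eef_rot: [0.553, -0.44, 0.554, 0.441]
force: [-0.0, 0.8, 0.5]
opening: 0.0855
```

Call:
{"method": "jog_arm", "body": {
  "deltas": [
    {"x": 0, "y": 0, "z": 0, "rx": 0.109, "ry": 0, "rz": 0, "claw": 1},
    {"x": 0, "y": 0, "z": 0, "rx": 0.109, "ry": 0, "rz": 0, "claw": 1},
    {"x": 0, "y": 0, "z": 0, "rx": 0.109, "ry": 0, "rz": 0, "claw": 1},
    {"x": 0, "y": 0, "z": 0, "rx": 0, "ry": 0, "rz": 0, "claw": 1},
    {"x": 0, "y": 0, "z": 0, "rx": 0, "ry": 0, "rz": 0, "claw": 1}
  ]
}}

```text
time: 12.48
tool_pos: [0.4343, -0.0187, 0.208]
eef_rot: [0.615, -0.347, 0.616, 0.348]
force: [-0.1, 0.2, 0.5]
opening: 0.0853
```

```bash
python3 st.py; python3 - <<'E'
from look import *
import pickle
s=look('w6.png',['padlock','oblong_tray'])
pickle.dump(s,open('w6.pkl','wb'))
for n,z in [('oblong_tray',.01),('padlock',.04)]:
    for m in s['tr'].get(n,[]):
        r,P=rect(s,m,z);print(n,np.array(r[0]),np.array(r[1]),r[2],cv2.minEnclosingCircle(P*1000))
im=cv2.imread('pics/w6.png')
cv2.imwrite('pics/z6.png',cv2.resize(im[100:300,160:400],None,fx=3,fy=3,interpolation=cv2.INTER_CUBIC))
E
```

```text
12.48 [ 0.4343 -0.0187  0.208 ] 0.08529587136390375 F [-0.0817  0.1755  0.5125]
[[-0.0016 -0.8565  0.5162]
 [ 0.0003  0.5162  0.8565]
 [-1.      0.0015 -0.0006]]
padlock 0.63 [192. 279.] 1074 [ 0.4448 -0.0243]
oblong_tray 0.83 [181. 269.] 8313 [ 0.4304 -0.0272]
oblong_tray [435.4194 -19.8392] [125.9325  70.4989] 58.90937805175781 ((434.58612060546875, -19.109724044799805), 70.54474639892578)
padlock [434.9472 -19.0341] [17.7541 50.7741] 54.89530563354492 ((434.6572265625, -19.374048233032227), 25.431814193725586)
```

View pics/z6.png

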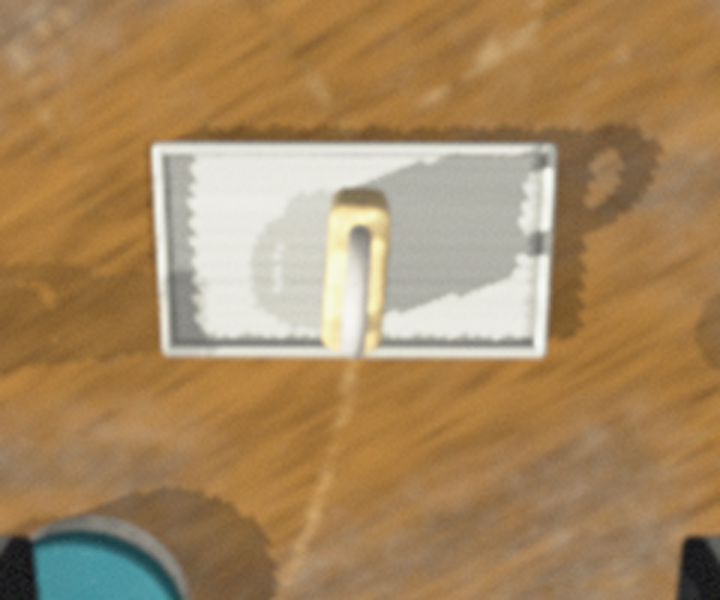

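Call:
{"method": "jog_arm", "body": {
  "deltas": [
    {"x": 3.0, "y": 0, "z": 0, "rx": 0.07, "ry": 0, "rz": 0, "claw": 0.45},
    {"x": 3.5, "y": 0, "z": 0, "rx": 0, "ry": 0, "rz": 0, "claw": 0.45},
    {"x": 3.5, "y": 0, "z": 0, "rx": 0, "ry": 0, "rz": 0, "claw": 0.45},
    {"x": 3.5, "y": 0, "z": 0, "rx": 0, "ry": 0, "rz": 0, "claw": 0.45},
    {"x": 3.0, "y": 0, "z": 0, "rx": 0, "ry": 0, "rz": 0, "claw": 0.45},
    {"x": 1.8, "y": 0, "z": 0, "rx": 0, "ry": 0, "rz": 0, "claw": 0.45},
    {"x": 0.6, "y": 0, "z": 0, "rx": 0, "ry": 0, "rz": 0, "claw": 0.45},
    {"x": 0, "y": 0, "z": 0, "rx": 0, "ry": 0, "rz": 0, "claw": 0.45},
    {"x": 0, "y": 0, "z": 0, "rx": 0, "ry": 0, "rz": 0, "claw": 0.45}
  ],
  "grip_force": 40
}}

```text
time: 13.38
tool_pos: [0.4352, -0.0188, 0.0207]
eef_rot: [0.628, -0.325, 0.628, 0.325]
force: [-0.8, 0.5, -0.4]
opening: 0.0384
```

```bash
python3 st.py; python3 -c "
from h import *
snap('wrist','w7.png')"
```

```text
13.38 [ 0.4352 -0.0188  0.0207] 0.038416343497636715 F [-0.8486  0.5129 -0.3699]
[[ 0.0005 -0.8168  0.5769]
 [-0.0002  0.5769  0.8168]
 [-1.     -0.0006  0.0001]]
```

View pics/w7.png

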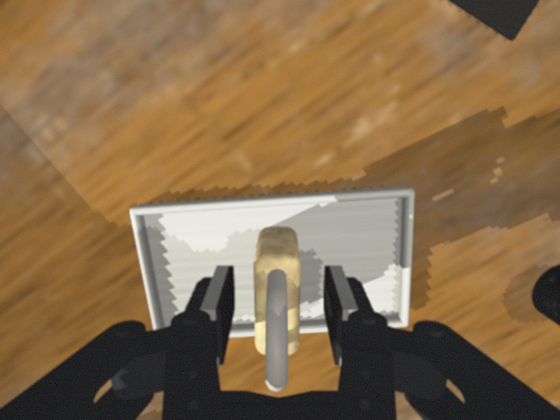

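Call:
{"method": "jog_arm", "body": {
  "deltas": [
    {"x": 0.6, "y": 0, "z": 0, "rx": 0, "ry": 0, "rz": 0, "claw": 0.45},
    {"x": 0, "y": 0, "z": 0, "rx": 0, "ry": 0, "rz": 0, "claw": 0.35},
    {"x": 0, "y": 0, "z": 0, "rx": 0, "ry": 0, "rz": 0, "claw": 0.25},
    {"x": 0, "y": 0, "z": 0, "rx": 0, "ry": 0, "rz": 0, "claw": 0.1},
    {"x": 0, "y": 0, "z": 0, "rx": 0, "ry": 0, "rz": 0, "claw": 0},
    {"x": 0, "y": 0, "z": 0, "rx": 0, "ry": 0, "rz": 0, "claw": 0},
    {"x": 0, "y": 0, "z": 0, "rx": 0, "ry": 0, "rz": 0, "claw": 0}
  ]
}}

```text
time: 14.02
tool_pos: [0.435, -0.0188, 0.0143]
eef_rot: [0.628, -0.325, 0.628, 0.325]
force: [-1.7, 1.1, 6.6]
opening: 0.0173
```

Call:
{"method": "jog_arm", "body": {
  "deltas": [
    {"x": -0.5, "y": 0, "z": 0, "rx": 0, "ry": 0, "rz": 0, "claw": 0},
    {"x": -1, "y": 0, "z": 0, "rx": 0, "ry": 0, "rz": 0, "claw": 0},
    {"x": -3, "y": 0, "z": 0, "rx": 0, "ry": 0, "rz": 0, "claw": 0},
    {"x": -3.5, "y": 0, "z": 0, "rx": 0, "ry": 0, "rz": 0, "claw": 0},
    {"x": -3.5, "y": 0, "z": 0, "rx": 0, "ry": 0, "rz": 0, "claw": 0},
    {"x": 0, "y": 0, "z": 0, "rx": 0, "ry": 0, "rz": 0, "claw": 0},
    {"x": 0, "y": 0, "z": 0, "rx": 0, "ry": 0, "rz": 0, "claw": 0}
  ]
}}

```text
time: 14.6
tool_pos: [0.4356, -0.0189, 0.1311]
eef_rot: [0.629, -0.326, 0.627, 0.324]
force: [-0.1, 0.6, -2.0]
opening: 0.0174
```

```bash
python3 st.py; python3 - <<'E'
from look import *
s=look('w8.png',['oblong_tray'])
for n,z in [('oblong_tray',.01)]:
    for m in s['tr'].get(n,[]):
        r,P=rect(s,m,z);print(n,np.array(r[0]),np.array(r[1]),r[2])
E
```

```text
14.6 [ 0.4356 -0.0189  0.1311] 0.017392469526190536 F [-0.1034  0.6414 -2.0418]
[[ 0.004  -0.8163  0.5776]
 [-0.001   0.5776  0.8163]
 [-1.     -0.0038  0.0015]]
oblong_tray 0.68 [199. 278.] 14253 [ 0.4349 -0.0179]
oblong_tray [434.6728 -19.5807] [125.3883  70.2188] 58.719871520996094
```

View pics/w8.png

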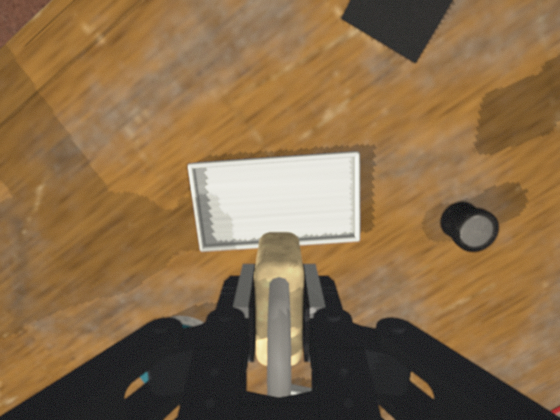

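Call:
{"method": "jog_arm", "body": {
  "deltas": [
    {"x": 0, "y": -3.8, "z": 0.6, "rx": 0, "ry": 0, "rz": 0, "claw": 0},
    {"x": 0, "y": -3.8, "z": 0.6, "rx": 0, "ry": 0, "rz": 0, "claw": 0},
    {"x": 0, "y": -3.8, "z": 0.6, "rx": 0, "ry": 0, "rz": 0, "claw": 0},
    {"x": 0, "y": -3.8, "z": 0.6, "rx": 0, "ry": 0, "rz": 0, "claw": 0},
    {"x": 0, "y": -3.8, "z": 0.6, "rx": 0, "ry": 0, "rz": 0, "claw": 0},
    {"x": 0, "y": -3.8, "z": 0.6, "rx": 0, "ry": 0, "rz": 0, "claw": 0},
    {"x": 0, "y": 0, "z": 0, "rx": 0.085, "ry": 0, "rz": 0, "claw": 0},
    {"x": 0, "y": 0, "z": 0, "rx": 0.085, "ry": 0, "rz": 0, "claw": 0},
    {"x": 0, "y": 0, "z": 0, "rx": 0.085, "ry": 0, "rz": 0, "claw": 0},
    {"x": 0, "y": 0, "z": 0, "rx": 0, "ry": 0, "rz": 0, "claw": 0}
  ]
}}

```text
time: 15.53
tool_pos: [0.641, -0.121, 0.1267]
eef_rot: [0.664, -0.24, 0.666, 0.242]
force: [-0.6, 0.7, -1.2]
opening: 0.017
```

Call:
{"method": "jog_arm", "body": {
  "deltas": [
    {"x": 0, "y": 0, "z": 0, "rx": 0, "ry": 0, "rz": 0, "claw": 0}
  ]
}}

```text
time: 15.62
tool_pos: [0.6411, -0.121, 0.1275]
eef_rot: [0.663, -0.243, 0.665, 0.244]
force: [0.5, -0.4, -1.4]
opening: 0.0174
```

```bash
cat > go.py <<'E'
import sys
from look import *
o=bot.get_obs();M=Rq(o['eef_rot']);t=[float(a) for a in sys.argv[1:3]]
d=np.array([t[0]-o['tool_pos'][0],t[1]-o['tool_pos'][1],0])
print('cm y,z',100*(M.T@d)[1:], 'jaw deg',np.degrees(np.arctan2(M[1,2],M[0,2])),'z',o['tool_pos'][2])
if len(sys.argv)>3:print('rx',np.arctan2(M[1,2],M[0,2])-np.radians(float(sys.argv[3])))
E
python3 st.py; python3 go.py .6433 -.1208 40.3
```

```text
15.62 [ 0.6411 -0.121   0.1275] 0.017375589816645512 F [ 0.483  -0.4107 -1.4112]
[[-0.0021 -0.6462  0.7632]
 [ 0.0005  0.7632  0.6462]
 [-1.      0.0018 -0.0013]]
cm y,z [-0.1284  0.1782] jaw deg 40.256174302540096 z 0.12748491208082277
rx -0.0007649027176582779
```

Descend to ~3 mm above seat, then step to contact.

Call:
{"method": "jog_arm", "body": {
  "deltas": [
    {"x": 3, "y": -0.13, "z": 0.18, "rx": 0, "ry": 0, "rz": 0, "claw": 0},
    {"x": 3, "y": 0, "z": 0, "rx": 0, "ry": 0, "rz": 0, "claw": 0},
    {"x": 3, "y": 0, "z": 0, "rx": 0, "ry": 0, "rz": 0, "claw": 0},
    {"x": 1.5, "y": 0, "z": 0, "rx": 0, "ry": 0, "rz": 0, "claw": 0},
    {"x": 0.4, "y": 0, "z": 0, "rx": 0, "ry": 0, "rz": 0, "claw": 0},
    {"x": 0, "y": 0, "z": 0, "rx": 0, "ry": 0, "rz": 0, "claw": 0},
    {"x": 0, "y": 0, "z": 0, "rx": 0, "ry": 0, "rz": 0, "claw": 0}
  ]
}}

```text
time: 16.2
tool_pos: [0.6442, -0.121, 0.0208]
eef_rot: [0.664, -0.243, 0.664, 0.243]
force: [-0.7, 0.3, -1.3]
opening: 0.0169
```

```bash
python3 st.py; python3 go.py .6433 -.1208 40.3
```

```text
16.2 [ 0.6442 -0.121   0.0208] 0.016935840880015235 F [-0.6503  0.2519 -1.3452]
[[ 0.0009 -0.6453  0.7639]
 [-0.0004  0.7639  0.6453]
 [-1.     -0.0009  0.0004]]
cm y,z [ 0.0749 -0.059 ] jaw deg 40.18847163771622 z 0.020805884997406075
rx -0.0019465371312090696
```

Call:
{"method": "jog_arm", "body": {
  "deltas": [
    {"x": 0.45, "y": 0.05, "z": -0.04, "rx": 0, "ry": 0, "rz": 0, "claw": 0},
    {"x": 0, "y": 0, "z": 0, "rx": 0, "ry": 0, "rz": 0, "claw": 0}
  ]
}}

```text
time: 16.37
tool_pos: [0.6435, -0.1209, 0.016]
eef_rot: [0.664, -0.243, 0.664, 0.242]
force: [0.1, 0.0, -2.3]
opening: 0.0169
```

Call:
{"method": "jog_arm", "body": {
  "deltas": [
    {"x": 0.1, "y": 0, "z": 0, "rx": 0, "ry": 0, "rz": 0, "claw": 0},
    {"x": 0, "y": 0, "z": 0, "rx": 0, "ry": 0, "rz": 0, "claw": 0}
  ]
}}

```text
time: 16.53
tool_pos: [0.6433, -0.1208, 0.0147]
eef_rot: [0.664, -0.243, 0.664, 0.242]
force: [0.8, -0.6, -1.9]
opening: 0.0173
```

Call:
{"method": "jog_arm", "body": {
  "deltas": [
    {"x": 0.1, "y": 0, "z": 0, "rx": 0, "ry": 0, "rz": 0, "claw": 0},
    {"x": 0, "y": 0, "z": 0, "rx": 0, "ry": 0, "rz": 0, "claw": 0}
  ]
}}

```text
time: 16.7
tool_pos: [0.6434, -0.1209, 0.0143]
eef_rot: [0.664, -0.243, 0.664, 0.242]
force: [-4.4, 0.7, 8.4]
opening: 0.0173
```

Contact at the expected height; release and lift.

Call:
{"method": "jog_arm", "body": {
  "deltas": [
    {"x": 0, "y": 0, "z": 0, "rx": 0, "ry": 0, "rz": 0, "claw": 0.25},
    {"x": 0, "y": 0, "z": 0, "rx": 0, "ry": 0, "rz": 0, "claw": 0.35},
    {"x": 0, "y": 0, "z": 0, "rx": 0, "ry": 0, "rz": 0, "claw": 0.45},
    {"x": 0, "y": 0, "z": 0, "rx": 0, "ry": 0, "rz": 0, "claw": 0.5},
    {"x": -1, "y": 0, "z": 0, "rx": 0, "ry": 0, "rz": 0, "claw": 0.5},
    {"x": -3, "y": 0, "z": 0, "rx": 0, "ry": 0, "rz": 0, "claw": 0.5},
    {"x": -4, "y": 0, "z": 0, "rx": 0, "ry": 0, "rz": 0, "claw": 0.5},
    {"x": -4, "y": 0, "z": 0, "rx": 0, "ry": 0, "rz": 0, "claw": 0.7},
    {"x": -4, "y": 0, "z": 0, "rx": 0, "ry": 0, "rz": 0, "claw": 1},
    {"x": -4, "y": 0, "z": 0, "rx": 0, "ry": 0, "rz": 0, "claw": 1}
  ]
}}

```text
time: 17.53
tool_pos: [0.6427, -0.1206, 0.2163]
eef_rot: [0.664, -0.243, 0.664, 0.242]
force: [1.1, -0.6, 0.1]
opening: 0.0772
```

```bash
python3 st.py; python3 - <<'E'
from look import *
s=look('w9.png',['padlock','square_tray'])
for n,z in [('padlock',.04),('square_tray',.01)]:
    for m in s['tr'].get(n,[]):
        r,P=rect(s,m,z);print(n,np.array(r[0]),np.array(r[1]),r[2])
E
python3 go.py .6175 .2075
```

```text
17.53 [ 0.6427 -0.1206  0.2163] 0.07718199657274646 F [ 1.0759 -0.6091  0.0805]
[[ 0.0006 -0.6442  0.7649]
 [-0.0003  0.7649  0.6442]
 [-1.     -0.0006  0.0003]]
padlock 0.68 [189. 279.] 1038 [ 0.6508 -0.1277]
square_tray 0.91 [180. 268.] 7445 [ 0.6363 -0.1277]
padlock [ 644.1326 -120.5817] [18.8914 50.1379] 37.56501388549805
square_tray [ 643.7225 -120.3869] [91.0836 91.7876] 39.66203689575195
cm y,z [26.8473 19.1269] jaw deg 40.110037658855994 z 0.21800136506520937
```

View pics/w9.png

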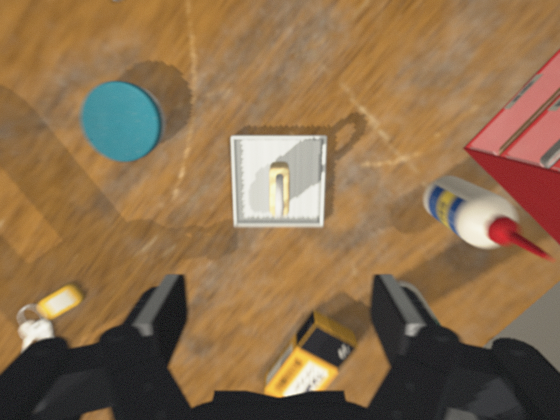

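Call:
{"method": "jog_arm", "body": {
  "deltas": [
    {"x": 0, "y": 0, "z": 0, "rx": -0.11, "ry": 0, "rz": 0, "claw": 1},
    {"x": 0, "y": 0, "z": 0, "rx": -0.11, "ry": 0, "rz": 0, "claw": 1},
    {"x": 0, "y": 0, "z": 0, "rx": -0.11, "ry": 0, "rz": 0, "claw": 1},
    {"x": 0, "y": 0, "z": 0, "rx": -0.11, "ry": 0, "rz": 0, "claw": 1},
    {"x": 0, "y": 0, "z": 0, "rx": -0.11, "ry": 0, "rz": 0, "claw": 1},
    {"x": 0, "y": 0, "z": 0, "rx": -0.11, "ry": 0, "rz": 0, "claw": 1},
    {"x": 0, "y": 0, "z": 0, "rx": -0.11, "ry": 0, "rz": 0, "claw": 1},
    {"x": 0, "y": 0, "z": 0, "rx": -0.1, "ry": 0, "rz": 0, "claw": 1}
  ]
}}

```text
time: 18.35
tool_pos: [0.6428, -0.1207, 0.2127]
eef_rot: [0.499, -0.501, 0.499, 0.502]
force: [1.1, 0.5, -0.2]
opening: 0.0848
```

Call:
{"method": "jog_arm", "body": {
  "deltas": [
    {"x": 0, "y": 0.3, "z": 3.7, "rx": 0, "ry": 0, "rz": 0, "claw": 1},
    {"x": 0, "y": 0.3, "z": 3.7, "rx": 0, "ry": 0, "rz": 0, "claw": 1},
    {"x": 0, "y": 0.3, "z": 3.7, "rx": 0, "ry": 0, "rz": 0, "claw": 1},
    {"x": 0, "y": 0.3, "z": 3.7, "rx": 0, "ry": 0, "rz": 0, "claw": 1},
    {"x": 0, "y": 0.3, "z": 3.7, "rx": 0, "ry": 0, "rz": 0, "claw": 1},
    {"x": 0, "y": 0.3, "z": 3.7, "rx": 0, "ry": 0, "rz": 0, "claw": 1},
    {"x": 0, "y": 0.3, "z": 3.7, "rx": 0, "ry": 0, "rz": 0, "claw": 1},
    {"x": 0, "y": 0.3, "z": 3.7, "rx": 0, "ry": 0, "rz": 0, "claw": 1},
    {"x": 0, "y": 0.2, "z": 3.2, "rx": 0, "ry": 0, "rz": 0, "claw": 1},
    {"x": 0, "y": 0, "z": 0, "rx": 0, "ry": 0, "rz": 0, "claw": 1}
  ]
}}

```text
time: 19.18
tool_pos: [0.6161, 0.2125, 0.2126]
eef_rot: [0.499, -0.5, 0.499, 0.502]
force: [-0.4, 0.2, -0.5]
opening: 0.0855
```

Call:
{"method": "jog_arm", "body": {
  "deltas": [
    {"x": 0, "y": 0, "z": 0, "rx": 0, "ry": 0, "rz": 0, "claw": 1}
  ]
}}

```text
time: 19.27
tool_pos: [0.6168, 0.2088, 0.2126]
eef_rot: [0.499, -0.5, 0.5, 0.501]
force: [0.6, -0.3, 0.4]
opening: 0.0854
```

```bash
python3 st.py; python3 - <<'E'
from look import *
import pickle
s=look('w10.png',['rim_lock','round_dish'])
pickle.dump(s,open('w10.pkl','wb'))
for n,z in [('rim_lock',.044),('round_dish',.01)]:
    for m in s['tr'].get(n,[]):
        r,P=rect(s,m,z);print(n,np.array(r[0]),np.array(r[1]),r[2],cv2.minEnclosingCircle(P*1000))
im=cv2.imread('pics/w10.png')
cv2.imwrite('pics/z10.png',cv2.resize(im[100:250,200:380],None,fx=4,fy=4,interpolation=cv2.INTER_CUBIC))
E
```

```text
19.27 [0.6168 0.2088 0.2126] 0.08536691860169576 F [ 0.6248 -0.2948  0.3752]
[[-0.0014 -1.     -0.0018]
 [-0.0004 -0.0018  1.    ]
 [-1.      0.0014 -0.0004]]
rim_lock 0.94 [180. 278.] 2185 [0.6179 0.2082]
round_dish 0.65 [182. 262.] 4695 [0.6194 0.1919]
round_dish 0.61 [16. 51.] 2675 [0.4682 0.0058]
rim_lock [607.3546 208.251 ] [70.3171 26.3641] 5.449513912200928 ((608.0538940429688, 208.05194091796875), 35.87553405761719)
round_dish [618.0129 208.0488] [91.2485 92.0161] 87.90337371826172 ((617.939697265625, 207.3363800048828), 46.76353454589844)
round_dish [476.6846   4.1092] [76.6396 37.5653] 88.89897155761719 ((463.41156005859375, 4.364316940307617), 38.71360778808594)
```

View pics/w10.png

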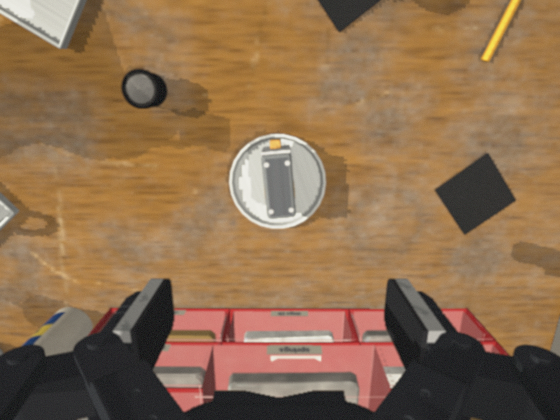

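View pics/z10.png

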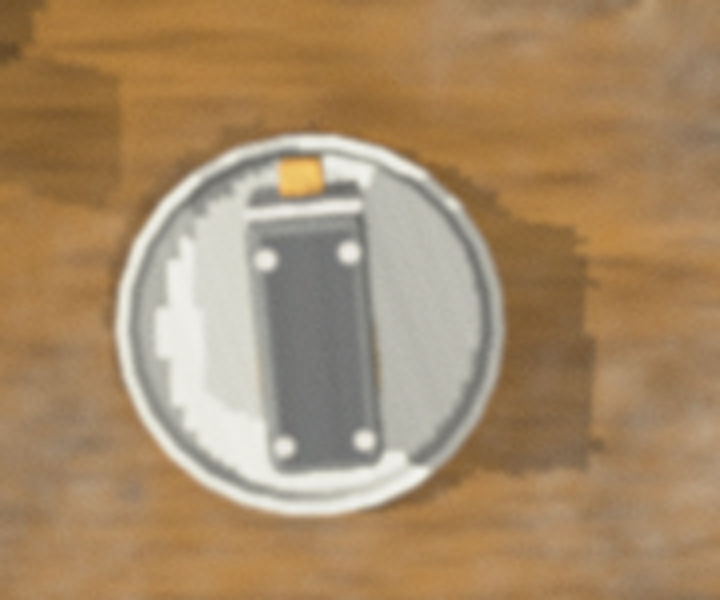

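```bash
python3 - <<'E'
from look import *
import pickle
s=pickle.load(open('w10.pkl','rb'))
C=np.array([[245,200],[365,198],[380,465],[272,470]])/4+[200,100]
P=onz(s,C,.044);print(P,P.mean(0))
E
python3 go.py .6178 .2077 95.4
```

```text
[[0.5823 0.1938 0.044 ]
 [0.5819 0.2193 0.044 ]
 [0.6415 0.2234 0.044 ]
 [0.6427 0.1991 0.044 ]] [0.6121 0.2089 0.044 ]
cm y,z [-0.0311  0.1432] jaw deg 89.90563687015634 z 0.21296296382557123
rx -0.09589472691595269
```

Call:
{"method": "jog_arm", "body": {
  "deltas": [
    {"x": 3.0, "y": 0.48, "z": 0, "rx": -0.095, "ry": 0, "rz": 0, "claw": 0.55},
    {"x": 3.5, "y": 0, "z": 0, "rx": 0, "ry": 0, "rz": 0, "claw": 0.55},
    {"x": 3.5, "y": 0, "z": 0, "rx": 0, "ry": 0, "rz": 0, "claw": 0.55},
    {"x": 3.5, "y": 0, "z": 0, "rx": 0, "ry": 0, "rz": 0, "claw": 0.55},
    {"x": 3.0, "y": 0, "z": 0, "rx": 0, "ry": 0, "rz": 0, "claw": 0.55},
    {"x": 2.0, "y": 0, "z": 0, "rx": 0, "ry": 0, "rz": 0, "claw": 0.55},
    {"x": 0.6, "y": 0, "z": 0, "rx": 0, "ry": 0, "rz": 0, "claw": 0.55},
    {"x": 0, "y": 0, "z": 0, "rx": 0, "ry": 0, "rz": 0, "claw": 0.55},
    {"x": 0, "y": 0, "z": 0, "rx": 0, "ry": 0, "rz": 0, "claw": 0.55}
  ]
}}

```text
time: 20.17
tool_pos: [0.6133, 0.2067, 0.0235]
eef_rot: [-0.476, 0.523, -0.476, -0.523]
force: [0.2, -0.0, -0.3]
opening: 0.0471
```

```bash
python3 st.py; python3 go.py .612 .209 95.4;python3 -c "
from h import *
snap('wrist','w11.png')"
```

```text
20.17 [0.6133 0.2067 0.0235] 0.047122701328659124 F [ 0.2078 -0.0094 -0.3367]
[[ 0.0009 -0.9956 -0.0932]
 [ 0.0001 -0.0932  0.9956]
 [-1.     -0.0009 -0.    ]]
cm y,z [0.1106 0.2464] jaw deg 95.34629787809695 z 0.02345838471409781
rx -0.0009372788425157097
```

View pics/w11.png

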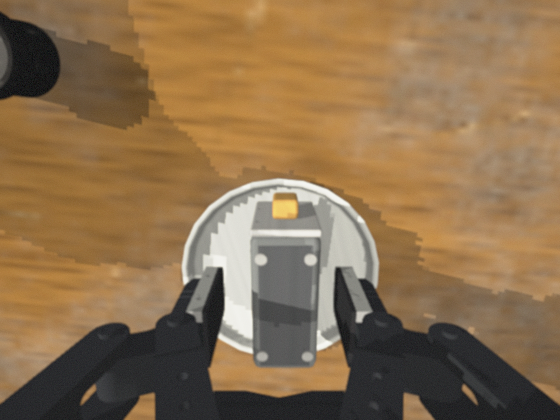

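Call:
{"method": "jog_arm", "body": {
  "deltas": [
    {"x": 0.5, "y": 0.1, "z": 0.22, "rx": 0, "ry": 0, "rz": 0, "claw": 0.55},
    {"x": 0.4, "y": 0, "z": 0, "rx": 0, "ry": 0, "rz": 0, "claw": 0.5},
    {"x": 0, "y": 0, "z": 0, "rx": 0, "ry": 0, "rz": 0, "claw": 0.4},
    {"x": 0, "y": 0, "z": 0, "rx": 0, "ry": 0, "rz": 0, "claw": 0.3},
    {"x": 0, "y": 0, "z": 0, "rx": 0, "ry": 0, "rz": 0, "claw": 0.2},
    {"x": 0, "y": 0, "z": 0, "rx": 0, "ry": 0, "rz": 0, "claw": 0},
    {"x": 0, "y": 0, "z": 0, "rx": 0, "ry": 0, "rz": 0, "claw": 0},
    {"x": 0, "y": 0, "z": 0, "rx": 0, "ry": 0, "rz": 0, "claw": 0}
  ],
  "grip_force": 45
}}

```text
time: 20.88
tool_pos: [0.6115, 0.2094, 0.0134]
eef_rot: [-0.476, 0.523, -0.476, -0.523]
force: [-1.4, -0.4, 1.4]
opening: 0.0254
```

```bash
python3 st.py
```

```text
20.88 [0.6115 0.2094 0.0134] 0.025416947708883624 F [-1.4176 -0.3698  1.4031]
[[ 0.0001 -0.9956 -0.0941]
 [-0.0001 -0.0941  0.9956]
 [-1.     -0.0001 -0.0001]]
```

Call:
{"method": "jog_arm", "body": {
  "deltas": [
    {"x": -0.5, "y": 0, "z": 0, "rx": 0, "ry": 0, "rz": 0, "claw": 0},
    {"x": -1, "y": 0, "z": 0, "rx": 0, "ry": 0, "rz": 0, "claw": 0},
    {"x": -3, "y": 0, "z": 0, "rx": 0, "ry": 0, "rz": 0, "claw": 0},
    {"x": -3.5, "y": 0, "z": 0, "rx": 0, "ry": 0, "rz": 0, "claw": 0},
    {"x": -3.5, "y": 0, "z": 0, "rx": 0, "ry": 0, "rz": 0, "claw": 0},
    {"x": 0, "y": 0, "z": 0, "rx": 0, "ry": 0, "rz": 0, "claw": 0},
    {"x": 0, "y": 0, "z": 0, "rx": 0, "ry": 0, "rz": 0, "claw": 0}
  ]
}}

```text
time: 21.47
tool_pos: [0.6124, 0.2095, 0.1313]
eef_rot: [-0.477, 0.524, -0.475, -0.522]
force: [0.3, -0.4, -2.5]
opening: 0.0252
```

```bash
python3 st.py; python3 - <<'E'
from look import *
import pickle
s=look('w12.png',['round_dish','rim_lock'])
pickle.dump(s,open('w12.pkl','wb'))
for n,z in [('round_dish',.01)]:
    for m in s['tr'].get(n,[]):
        r,P=rect(s,m,z);print(n,np.array(r[0]),np.array(r[1]),r[2],cv2.minEnclosingCircle(P*1000))
E
```

```text
21.47 [0.6124 0.2095 0.1313] 0.025245115466324006 F [ 0.2637 -0.4027 -2.47  ]
[[ 0.0044 -0.9956 -0.0941]
 [ 0.0008 -0.0941  0.9956]
 [-1.     -0.0044  0.0004]]
round_dish 0.8 [191. 268.] 7577 [0.6063 0.2007]
rim_lock 0.58 [295. 279.] 12729 [0.696  0.2173]
rim_lock 0.55 [5. 7.] 155 [0.492  0.0115]
round_dish [611.8625 206.0461] [81.3067 92.9749] 9.311888694763184 ((617.8722534179688, 207.25912475585938), 46.9516716003418)
```

View pics/w12.png

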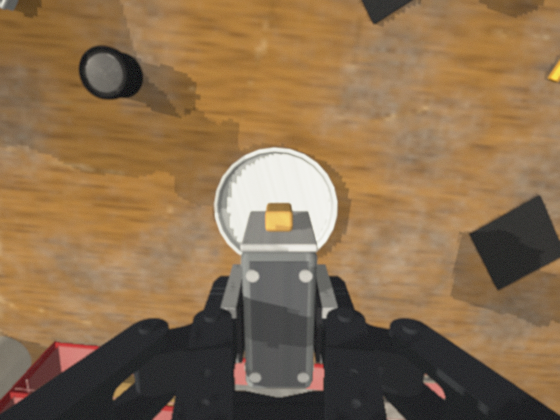

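```bash
python3 - <<'E'
from look import *
import pickle
s=pickle.load(open('w12.pkl','rb'))
o=bot.get_obs();T=pose(o)
C=np.array([[243,247],[316,247],[314,387],[244,387]])
P=onz(s,C,.1619);P=np.c_[P,np.ones(4)]@np.linalg.inv(T).T
print(P,P.mean(0))
E
python3 go.py .435 -.0197 148.8
```

```text
[[-0.0347  0.0267 -0.0119  1.    ]
 [-0.0347  0.0267  0.0125  1.    ]
 [-0.0348 -0.0317  0.0136  1.    ]
 [-0.0348 -0.0316 -0.0134  1.    ]] [-0.0347 -0.0025  0.0002  1.    ]
cm y,z [ 19.6626 -21.1357] jaw deg 95.39545526771705 z 0.1271871812818977
rx -0.9320851411069311
```

Call:
{"method": "jog_arm", "body": {
  "deltas": [
    {"x": 0, "y": 2.45, "z": -2.65, "rx": 0, "ry": 0, "rz": 0, "claw": 0},
    {"x": 0, "y": 2.45, "z": -2.65, "rx": 0, "ry": 0, "rz": 0, "claw": 0},
    {"x": 0, "y": 2.45, "z": -2.65, "rx": 0, "ry": 0, "rz": 0, "claw": 0},
    {"x": 0, "y": 2.45, "z": -2.65, "rx": 0, "ry": 0, "rz": 0, "claw": 0},
    {"x": 0, "y": 2.45, "z": -2.65, "rx": 0, "ry": 0, "rz": 0, "claw": 0},
    {"x": 0, "y": 2.45, "z": -2.65, "rx": 0, "ry": 0, "rz": 0, "claw": 0},
    {"x": 0, "y": 2.45, "z": -2.65, "rx": 0, "ry": 0, "rz": 0, "claw": 0},
    {"x": 0, "y": 2.45, "z": -2.65, "rx": 0, "ry": 0, "rz": 0, "claw": 0},
    {"x": 0, "y": 0, "z": 0, "rx": 0, "ry": 0, "rz": 0, "claw": 0}
  ]
}}

```text
time: 22.37
tool_pos: [0.4329, -0.0233, 0.1272]
eef_rot: [0.476, -0.522, 0.477, 0.523]
force: [-0.3, 0.7, -1.3]
opening: 0.0255
```

Call:
{"method": "jog_arm", "body": {
  "deltas": [
    {"x": 0, "y": 0, "z": 0, "rx": -0.1165, "ry": 0, "rz": 0, "claw": 0},
    {"x": 0, "y": 0, "z": 0, "rx": -0.1165, "ry": 0, "rz": 0, "claw": 0},
    {"x": 0, "y": 0, "z": 0, "rx": -0.1165, "ry": 0, "rz": 0, "claw": 0},
    {"x": 0, "y": 0, "z": 0, "rx": -0.1165, "ry": 0, "rz": 0, "claw": 0},
    {"x": 0, "y": 0, "z": 0, "rx": -0.1165, "ry": 0, "rz": 0, "claw": 0},
    {"x": 0, "y": 0, "z": 0, "rx": -0.1165, "ry": 0, "rz": 0, "claw": 0},
    {"x": 0, "y": 0, "z": 0, "rx": -0.1165, "ry": 0, "rz": 0, "claw": 0},
    {"x": 0, "y": 0, "z": 0, "rx": -0.1165, "ry": 0, "rz": 0, "claw": 0},
    {"x": 0, "y": 0, "z": 0, "rx": 0, "ry": 0, "rz": 0, "claw": 0}
  ]
}}

```text
time: 23.12
tool_pos: [0.4363, -0.0178, 0.1273]
eef_rot: [0.191, -0.68, 0.193, 0.681]
force: [0.6, -0.2, -1.3]
opening: 0.0254
```

```bash
python3 st.py; python3 go.py .435 -.0197 148.8; python3 -c "
from h import *
print(bot.get_obs()['qpos']);snap('wrist','w13.png')"
```

```text
23.12 [ 0.4363 -0.0178  0.1273] 0.025389569186178483 F [ 0.5581 -0.1611 -1.2553]
[[-0.0024 -0.5234 -0.8521]
 [-0.0021 -0.8521  0.5234]
 [-1.      0.003   0.001 ]]
cm y,z [0.2265 0.0092] jaw deg 148.43831478882004 z 0.1273474043720032
rx -0.006312597790861574
[-2.15721559e-01 -7.93640092e-02  1.88941304e+00 -2.62221904e-03
  1.33347823e+00 -2.80584145e+00]
```

View pics/w13.png

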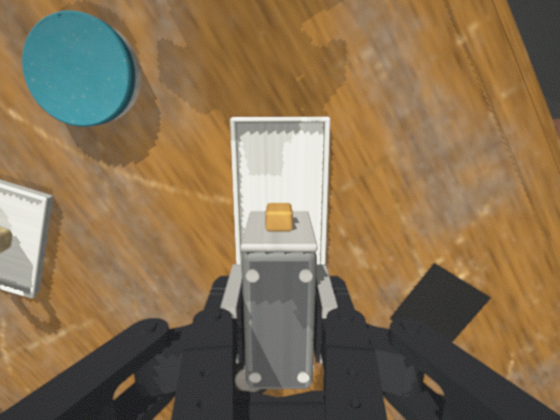

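Call:
{"method": "jog_arm", "body": {
  "deltas": [
    {"x": 0, "y": 0, "z": 0, "rx": 0.1206, "ry": 0, "rz": 0, "claw": 0},
    {"x": 0, "y": 0, "z": 0, "rx": 0.1206, "ry": 0, "rz": 0, "claw": 0},
    {"x": 0, "y": 0, "z": 0, "rx": 0.1206, "ry": 0, "rz": 0, "claw": 0},
    {"x": 0, "y": 0, "z": 0, "rx": 0.1206, "ry": 0, "rz": 0, "claw": 0},
    {"x": 0, "y": 0, "z": 0, "rx": 0.1206, "ry": 0, "rz": 0, "claw": 0},
    {"x": 0, "y": 0, "z": 0, "rx": 0.1206, "ry": 0, "rz": 0, "claw": 0},
    {"x": 0, "y": 0, "z": 0, "rx": 0.1206, "ry": 0, "rz": 0, "claw": 0},
    {"x": 0, "y": 0, "z": 0, "rx": 0.1206, "ry": 0, "rz": 0, "claw": 0},
    {"x": 0, "y": 0, "z": 0, "rx": 0.1206, "ry": 0, "rz": 0, "claw": 0},
    {"x": 0, "y": 0, "z": 0, "rx": 0.1206, "ry": 0, "rz": 0, "claw": 0}
  ]
}}

```text
time: 24.0
tool_pos: [0.4364, -0.0181, 0.1278]
eef_rot: [0.544, -0.451, 0.545, 0.451]
force: [-0.0, -0.7, -1.9]
opening: 0.0253
```

Call:
{"method": "jog_arm", "body": {
  "deltas": [
    {"x": 0, "y": 0, "z": 0, "rx": 0.1206, "ry": 0, "rz": 0, "claw": 0},
    {"x": 0, "y": 0, "z": 0, "rx": 0.1206, "ry": 0, "rz": 0, "claw": 0},
    {"x": 0, "y": 0, "z": 0, "rx": 0.1206, "ry": 0, "rz": 0, "claw": 0},
    {"x": 0, "y": 0, "z": 0, "rx": 0.1206, "ry": 0, "rz": 0, "claw": 0},
    {"x": 0, "y": 0, "z": 0, "rx": 0.1206, "ry": 0, "rz": 0, "claw": 0},
    {"x": 0, "y": 0, "z": 0, "rx": 0.1206, "ry": 0, "rz": 0, "claw": 0},
    {"x": 0, "y": 0, "z": 0, "rx": 0.1206, "ry": 0, "rz": 0, "claw": 0},
    {"x": 0, "y": 0, "z": 0, "rx": 0.1206, "ry": 0, "rz": 0, "claw": 0},
    {"x": 0, "y": 0, "z": 0, "rx": 0.1206, "ry": 0, "rz": 0, "claw": 0},
    {"x": 0, "y": 0, "z": 0, "rx": 0.1206, "ry": 0, "rz": 0, "claw": 0}
  ]
}}

```text
time: 24.83
tool_pos: [0.4365, -0.0181, 0.1278]
eef_rot: [0.704, -0.064, 0.705, 0.062]
force: [0.0, 0.2, -1.6]
opening: 0.0255
```

Call:
{"method": "jog_arm", "body": {
  "deltas": [
    {"x": 0, "y": 0, "z": 0, "rx": 0.1206, "ry": 0, "rz": 0, "claw": 0},
    {"x": 0, "y": 0, "z": 0, "rx": 0.1206, "ry": 0, "rz": 0, "claw": 0},
    {"x": 0, "y": 0, "z": 0, "rx": 0.1206, "ry": 0, "rz": 0, "claw": 0},
    {"x": 0, "y": 0, "z": 0, "rx": 0.1206, "ry": 0, "rz": 0, "claw": 0},
    {"x": 0, "y": 0, "z": 0, "rx": 0.1206, "ry": 0, "rz": 0, "claw": 0},
    {"x": 0, "y": 0, "z": 0, "rx": 0.1206, "ry": 0, "rz": 0, "claw": 0},
    {"x": 0, "y": 0, "z": 0, "rx": 0, "ry": 0, "rz": 0, "claw": 0},
    {"x": 0, "y": 0, "z": 0, "rx": 0, "ry": 0, "rz": 0, "claw": 0}
  ]
}}

```text
time: 25.5
tool_pos: [0.4365, -0.0181, 0.128]
eef_rot: [0.682, 0.186, 0.682, -0.188]
force: [0.5, -0.2, -2.1]
opening: 0.0256
```

```bash
python3 st.py; python3 go.py .435 -.0197 -31.2; python3 - <<'E'
from look import *
print(bot.get_obs()['qpos'])
s=look('w14.png',['oblong_tray'])
for n,z in [('oblong_tray',.01)]:
    for m in s['tr'].get(n,[]):
        r,P=rect(s,m,z);print(n,np.array(r[0]),np.array(r[1]),r[2],P)
E
```

```text
25.5 [ 0.4365 -0.0181  0.128 ] 0.02557714653628218 F [ 0.5218 -0.2355 -2.1098]
[[-0.0012  0.5111  0.8595]
 [-0.0023  0.8595 -0.5111]
 [-1.     -0.0026  0.0001]]
cm y,z [-0.2156 -0.0493] jaw deg -30.736559381980015 z 0.12795606852313293
rx 0.00808856467192609
[-0.2163 -0.0801  1.8888 -0.0026  1.3336  0.3208]
oblong_tray 0.66 [174. 275.] 9369 [0.4471 0.0027]
oblong_tray [439.6993 -11.3758] [107.9567  71.1132] 59.01604461669922 [[ 0.4733  0.0314]
 [ 0.4964  0.0169]
 [ 0.4967  0.016 ]
 [ 0.4876 -0.0006]
 [ 0.4601 -0.0465]
 [ 0.4436 -0.0734]
 [ 0.4421 -0.0745]
 [ 0.385  -0.0415]
 [ 0.3829 -0.0402]
 [ 0.3825 -0.038 ]
 [ 0.3901 -0.0248]
 [ 0.4032 -0.0034]
 [ 0.4208  0.0249]
 [ 0.4381  0.0516]
 [ 0.4391  0.0518]]
```

View pics/w14.png

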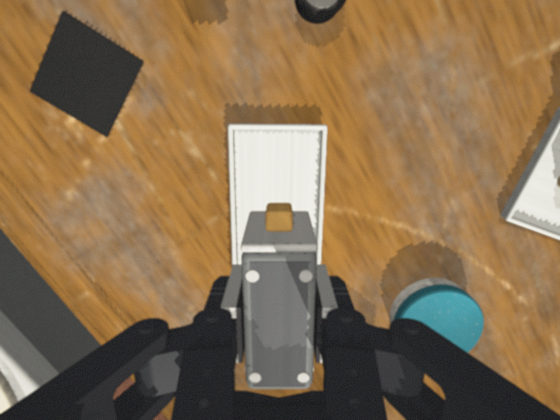

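Call:
{"method": "jog_arm", "body": {
  "deltas": [
    {"x": 3, "y": -0.05, "z": -0.05, "rx": 0.008, "ry": 0, "rz": 0, "claw": 0},
    {"x": 3, "y": 0, "z": 0, "rx": 0, "ry": 0, "rz": 0, "claw": 0},
    {"x": 3, "y": 0, "z": 0, "rx": 0, "ry": 0, "rz": 0, "claw": 0},
    {"x": 1.4, "y": 0, "z": 0, "rx": 0, "ry": 0, "rz": 0, "claw": 0},
    {"x": 0.3, "y": 0, "z": 0, "rx": 0, "ry": 0, "rz": 0, "claw": 0},
    {"x": 0, "y": 0, "z": 0, "rx": 0, "ry": 0, "rz": 0, "claw": 0},
    {"x": 0, "y": 0, "z": 0, "rx": 0, "ry": 0, "rz": 0, "claw": 0}
  ]
}}

```text
time: 26.18
tool_pos: [0.4365, -0.0187, 0.0222]
eef_rot: [0.681, 0.19, 0.68, -0.192]
force: [0.3, -0.5, -1.1]
opening: 0.0257
```

```bash
python3 st.py; python3 go.py .436 -.018 -31.2
```

```text
26.18 [ 0.4365 -0.0187  0.0222] 0.02567130461424548 F [ 0.339  -0.518  -1.0876]
[[ 0.0004  0.5208  0.8537]
 [-0.0027  0.8537 -0.5208]
 [-1.     -0.0021  0.0017]]
cm y,z [ 0.0288 -0.0811] jaw deg -31.38415126138172 z 0.02223440661225162
rx -0.003214045832811707
```

Call:
{"method": "jog_arm", "body": {
  "deltas": [
    {"x": 0.6, "y": 0.05, "z": -0.08, "rx": 0, "ry": 0, "rz": 0, "claw": 0},
    {"x": 0, "y": 0, "z": 0, "rx": 0, "ry": 0, "rz": 0, "claw": 0}
  ]
}}

```text
time: 26.35
tool_pos: [0.4358, -0.0177, 0.0154]
eef_rot: [0.681, 0.191, 0.68, -0.192]
force: [-0.8, 1.0, -2.2]
opening: 0.0251
```

Call:
{"method": "jog_arm", "body": {
  "deltas": [
    {"x": 0.15, "y": 0, "z": 0, "rx": 0, "ry": 0, "rz": 0, "claw": 0},
    {"x": 0, "y": 0, "z": 0, "rx": 0, "ry": 0, "rz": 0, "claw": 0}
  ]
}}

```text
time: 26.52
tool_pos: [0.4356, -0.0177, 0.014]
eef_rot: [0.681, 0.191, 0.68, -0.193]
force: [-0.7, 0.3, -1.5]
opening: 0.0251
```

Call:
{"method": "jog_arm", "body": {
  "deltas": [
    {"x": 0.1, "y": 0, "z": 0, "rx": 0, "ry": 0, "rz": 0, "claw": 0},
    {"x": 0, "y": 0, "z": 0, "rx": 0, "ry": 0, "rz": 0, "claw": 0}
  ]
}}

```text
time: 26.68
tool_pos: [0.4358, -0.0178, 0.0134]
eef_rot: [0.681, 0.191, 0.68, -0.193]
force: [-4.4, 0.3, 9.7]
opening: 0.0254
```

Call:
{"method": "jog_arm", "body": {
  "deltas": [
    {"x": 0, "y": 0, "z": 0, "rx": 0, "ry": 0, "rz": 0, "claw": 0.33},
    {"x": 0, "y": 0, "z": 0, "rx": 0, "ry": 0, "rz": 0, "claw": 0.4},
    {"x": 0, "y": 0, "z": 0, "rx": 0, "ry": 0, "rz": 0, "claw": 0.5},
    {"x": -0.5, "y": 0, "z": 0, "rx": 0, "ry": 0, "rz": 0, "claw": 0.5},
    {"x": -1, "y": 0, "z": 0, "rx": 0, "ry": 0, "rz": 0, "claw": 0.5},
    {"x": -3, "y": 0, "z": 0, "rx": 0, "ry": 0, "rz": 0, "claw": 0.5},
    {"x": -4, "y": 0, "z": 0, "rx": 0, "ry": 0, "rz": 0, "claw": 0.5},
    {"x": -4, "y": 0, "z": 0, "rx": 0, "ry": 0, "rz": 0, "claw": 0.7},
    {"x": -4, "y": 0, "z": 0, "rx": 0, "ry": 0, "rz": 0, "claw": 1},
    {"x": -4, "y": 0, "z": 0, "rx": 0, "ry": 0, "rz": 0, "claw": 1}
  ]
}}

```text
time: 27.52
tool_pos: [0.435, -0.017, 0.221]
eef_rot: [0.681, 0.191, 0.68, -0.193]
force: [1.4, -0.7, 0.8]
opening: 0.0768
```

```bash
python3 st.py; python3 - <<'E'
from look import *
import pickle
s=look('w15.png',['oblong_tray','rim_lock'])
pickle.dump(s,open('w15.pkl','wb'))
for n,z in [('oblong_tray',.01),('rim_lock',.044)]:
    for m in s['tr'].get(n,[]):
        r,P=rect(s,m,z);print(n,np.array(r[0]),np.array(r[1]),r[2])
im=cv2.imread('pics/w15.png')
cv2.imwrite('pics/z15.png',cv2.resize(im[100:260,180:380],None,fx=4,fy=4,interpolation=cv2.INTER_CUBIC))
E
```

```text
27.52 [ 0.435 -0.017  0.221] 0.07682548627719125 F [ 1.4179 -0.6985  0.824 ]
[[ 0.0005  0.5219  0.853 ]
 [-0.0027  0.853  -0.5219]
 [-1.     -0.002   0.0018]]
oblong_tray 0.55 [175. 264.] 6490 [ 0.4261 -0.0072]
rim_lock 0.73 [182. 280.] 2160 [ 0.4363 -0.0209]
oblong_tray [435.2661 -19.0142] [124.6156  69.5367] 58.66008377075195
rim_lock [439.9671 -12.771 ] [69.8028 27.3294] 57.38592529296875
```

View pics/z15.png

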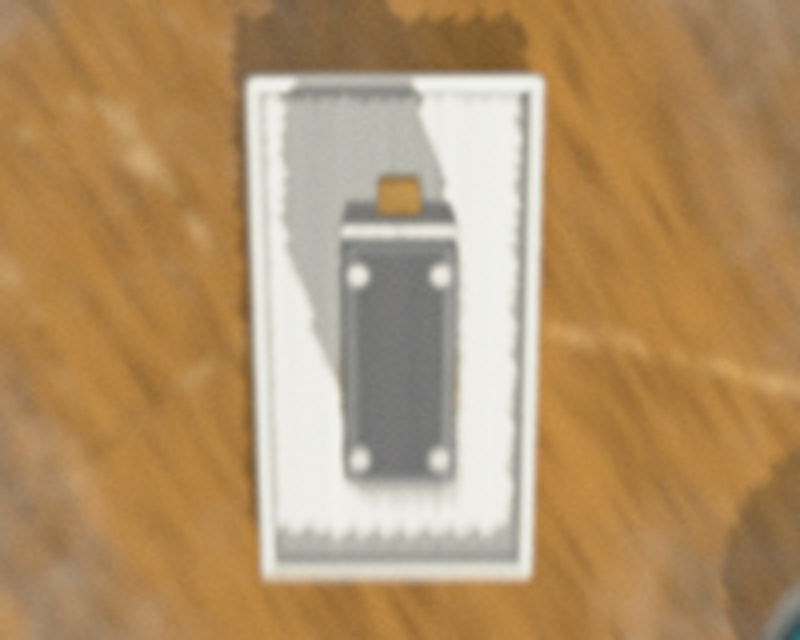

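```bash
python3 - <<'E'
from look import *
import pickle
s=pickle.load(open('w15.pkl','rb'))
C=np.array([[342,224],[457,224],[455,480],[345,480]])/4+[180,100]
P=onz(s,C,.044);print(P,P.mean(0))
C=np.array([[246,75],[545,75],[530,580],[264,580]])/4+[180,100]
P=onz(s,C,.010);print(P,P.mean(0))
E
python3 go.py .4205 .2695 90
```

```text
[[ 0.442   0.0136  0.044 ]
 [ 0.4635  0.0004  0.044 ]
 [ 0.4329 -0.0503  0.044 ]
 [ 0.4111 -0.0369  0.044 ]] [ 0.4374 -0.0183  0.044 ]
[[ 0.4378  0.0516  0.01  ]
 [ 0.498   0.0147  0.01  ]
 [ 0.431  -0.0947  0.01  ]
 [ 0.3716 -0.0582  0.01  ]] [ 0.4346 -0.0216  0.01  ]
cm y,z [ 23.6318 -16.3454] jaw deg -31.460299227284704 z 0.22162725211061482
rx -2.1198821319736423
```

Call:
{"method": "jog_arm", "body": {
  "deltas": [
    {"x": 0, "y": 2.95, "z": -2.04, "rx": 0, "ry": 0, "rz": 0, "claw": 1},
    {"x": 0, "y": 2.95, "z": -2.04, "rx": 0, "ry": 0, "rz": 0, "claw": 1},
    {"x": 0, "y": 2.95, "z": -2.04, "rx": 0, "ry": 0, "rz": 0, "claw": 1},
    {"x": 0, "y": 2.95, "z": -2.04, "rx": 0, "ry": 0, "rz": 0, "claw": 1},
    {"x": 0, "y": 2.95, "z": -2.04, "rx": 0, "ry": 0, "rz": 0, "claw": 1},
    {"x": 0, "y": 2.95, "z": -2.04, "rx": 0, "ry": 0, "rz": 0, "claw": 1},
    {"x": 0, "y": 2.95, "z": -2.04, "rx": 0, "ry": 0, "rz": 0, "claw": 1},
    {"x": 0, "y": 2.95, "z": -2.04, "rx": 0, "ry": 0, "rz": 0, "claw": 1},
    {"x": 0, "y": 0, "z": 0, "rx": -0.118, "ry": 0, "rz": 0, "claw": 1},
    {"x": 0, "y": 0, "z": 0, "rx": -0.118, "ry": 0, "rz": 0, "claw": 1}
  ]
}}

```text
time: 28.5
tool_pos: [0.4186, 0.2709, 0.2162]
eef_rot: [0.698, 0.106, 0.7, -0.109]
force: [-0.0, -0.7, 0.4]
opening: 0.0852
```

Call:
{"method": "jog_arm", "body": {
  "deltas": [
    {"x": 0, "y": 0, "z": 0, "rx": -0.118, "ry": 0, "rz": 0, "claw": 1},
    {"x": 0, "y": 0, "z": 0, "rx": -0.118, "ry": 0, "rz": 0, "claw": 1},
    {"x": 0, "y": 0, "z": 0, "rx": -0.118, "ry": 0, "rz": 0, "claw": 1},
    {"x": 0, "y": 0, "z": 0, "rx": -0.118, "ry": 0, "rz": 0, "claw": 1},
    {"x": 0, "y": 0, "z": 0, "rx": -0.118, "ry": 0, "rz": 0, "claw": 1},
    {"x": 0, "y": 0, "z": 0, "rx": -0.118, "ry": 0, "rz": 0, "claw": 1},
    {"x": 0, "y": 0, "z": 0, "rx": -0.118, "ry": 0, "rz": 0, "claw": 1},
    {"x": 0, "y": 0, "z": 0, "rx": -0.118, "ry": 0, "rz": 0, "claw": 1}
  ]
}}

```text
time: 29.17
tool_pos: [0.4192, 0.2691, 0.2166]
eef_rot: [0.671, -0.222, 0.673, 0.221]
force: [-0.1, -0.4, -0.8]
opening: 0.0859
```

Call:
{"method": "jog_arm", "body": {
  "deltas": [
    {"x": 0, "y": 0, "z": 0, "rx": -0.118, "ry": 0, "rz": 0, "claw": 1},
    {"x": 0, "y": 0, "z": 0, "rx": -0.118, "ry": 0, "rz": 0, "claw": 1},
    {"x": 0, "y": 0, "z": 0, "rx": -0.118, "ry": 0, "rz": 0, "claw": 1},
    {"x": 0, "y": 0, "z": 0, "rx": -0.118, "ry": 0, "rz": 0, "claw": 1},
    {"x": 0, "y": 0, "z": 0, "rx": -0.118, "ry": 0, "rz": 0, "claw": 1},
    {"x": 0, "y": 0, "z": 0, "rx": -0.118, "ry": 0, "rz": 0, "claw": 1},
    {"x": 0, "y": 0, "z": 0, "rx": -0.118, "ry": 0, "rz": 0, "claw": 1},
    {"x": 0, "y": 0, "z": 0, "rx": -0.118, "ry": 0, "rz": 0, "claw": 1},
    {"x": 0, "y": 0, "z": 0, "rx": 0, "ry": 0, "rz": 0, "claw": 1},
    {"x": 0, "y": 0, "z": 0, "rx": 0, "ry": 0, "rz": 0, "claw": 1}
  ]
}}

```text
time: 30.0
tool_pos: [0.4193, 0.2691, 0.2168]
eef_rot: [0.499, -0.5, 0.501, 0.5]
force: [1.1, -0.1, -0.2]
opening: 0.0856
```

```bash
python3 st.py; python3 go.py .4215 .2695 90;python3 -c "
from h import *
print(bot.get_obs()['qpos'])
s=snap('wrist','w16.png');print(proj(s,[.4225,.2695,.068]))"
```

```text
30.0 [0.4193 0.2691 0.2168] 0.08558044307825101 F [ 1.1017 -0.1395 -0.2105]
[[-0.0014 -1.     -0.0002]
 [-0.0028 -0.0002  1.    ]
 [-1.      0.0014 -0.0028]]
cm y,z [-0.2172  0.0372] jaw deg 90.01373836682458 z 0.21676189915968608
rx 0.00023977973493582994
[ 0.41715579 -0.00302739  1.63101892 -0.00201004  1.51600433 -1.15376588]
[[279.6964375 198.7132645]]
```

View pics/w16.png

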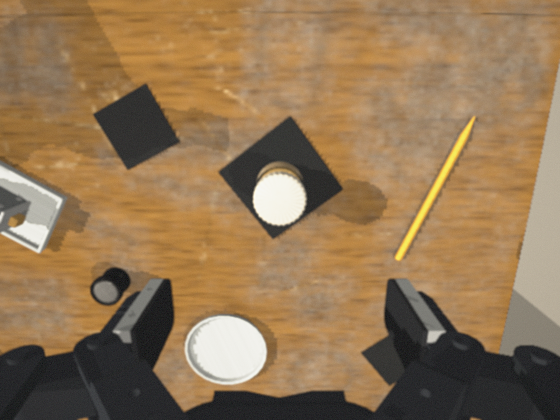

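Call:
{"method": "jog_arm", "body": {
  "deltas": [
    {"x": 3, "y": -0.25, "z": 0.04, "rx": 0, "ry": 0, "rz": 0, "claw": 0.9},
    {"x": 3.5, "y": 0, "z": 0, "rx": 0, "ry": 0, "rz": 0, "claw": 0.9},
    {"x": 3.5, "y": 0, "z": 0, "rx": 0, "ry": 0, "rz": 0, "claw": 0.9},
    {"x": 3.5, "y": 0, "z": 0, "rx": 0, "ry": 0, "rz": 0, "claw": 0.9},
    {"x": 3.0, "y": 0, "z": 0, "rx": 0, "ry": 0, "rz": 0, "claw": 0.9},
    {"x": 2.0, "y": 0, "z": 0, "rx": 0, "ry": 0, "rz": 0, "claw": 0.85},
    {"x": 0.4, "y": 0, "z": 0, "rx": 0, "ry": 0, "rz": 0, "claw": 0.8},
    {"x": 0, "y": 0, "z": 0, "rx": 0, "ry": 0, "rz": 0, "claw": 0.7},
    {"x": 0, "y": 0, "z": 0, "rx": 0, "ry": 0, "rz": 0, "claw": 0.65}
  ],
  "grip_force": 30
}}

```text
time: 30.8
tool_pos: [0.4225, 0.2694, 0.0292]
eef_rot: [-0.499, 0.501, -0.5, -0.5]
force: [0.2, 0.1, 1.2]
opening: 0.0554
```

```bash
python3 st.py; python3 go.py .4225 .2695 90
```

```text
30.8 [0.4225 0.2694 0.0292] 0.055387377730375685 F [0.221  0.132  1.1583]
[[ 0.0003 -1.     -0.0025]
 [-0.0021 -0.0025  1.    ]
 [-1.     -0.0003 -0.0021]]
cm y,z [0.0049 0.0051] jaw deg 90.14516286430025 z 0.02921137639436489
rx 0.0025335699336650475
```

Call:
{"method": "jog_arm", "body": {
  "deltas": [
    {"x": 0, "y": 0, "z": 0, "rx": 0, "ry": 0, "rz": 0, "claw": 0.55},
    {"x": 0, "y": 0, "z": 0, "rx": 0, "ry": 0, "rz": 0, "claw": 0.4},
    {"x": 0, "y": 0, "z": 0, "rx": 0, "ry": 0, "rz": 0, "claw": 0},
    {"x": 0, "y": 0, "z": 0, "rx": 0, "ry": 0, "rz": 0, "claw": 0},
    {"x": 0, "y": 0, "z": 0, "rx": 0, "ry": 0, "rz": 0, "claw": 0},
    {"x": 0, "y": 0, "z": 0, "rx": 0, "ry": 0, "rz": 0, "claw": 0}
  ]
}}

```text
time: 31.3
tool_pos: [0.4229, 0.2696, 0.0299]
eef_rot: [-0.499, 0.502, -0.499, -0.5]
force: [-1.7, -0.7, 6.7]
opening: 0.045
```

Call:
{"method": "jog_arm", "body": {
  "deltas": [
    {"x": -0.5, "y": 0, "z": 0, "rx": 0, "ry": 0, "rz": 0, "claw": 0},
    {"x": -1, "y": 0, "z": 0, "rx": 0, "ry": 0, "rz": 0, "claw": 0},
    {"x": -3, "y": 0, "z": 0, "rx": 0, "ry": 0, "rz": 0, "claw": 0},
    {"x": -3.5, "y": 0, "z": 0, "rx": 0, "ry": 0, "rz": 0, "claw": 0},
    {"x": -3.5, "y": 0, "z": 0, "rx": 0, "ry": 0, "rz": 0, "claw": 0},
    {"x": 0, "y": 0, "z": 0, "rx": 0, "ry": 0, "rz": 0, "claw": 0},
    {"x": 0, "y": 0, "z": 0, "rx": 0, "ry": 0, "rz": 0, "claw": 0}
  ]
}}

```text
time: 31.88
tool_pos: [0.423, 0.2699, 0.1461]
eef_rot: [-0.5, 0.502, -0.498, -0.5]
force: [-0.1, -0.1, -1.7]
opening: 0.0454
```

```bash
python3 st.py; python3 go.py .618 .2074 90;python3 -c "
from h import *
s=snap('wrist','w17.png')"
```

```text
31.88 [0.423  0.2699 0.1461] 0.04542580807468936 F [-0.1444 -0.0833 -1.724 ]
[[ 0.004  -1.     -0.0039]
 [-0.0004 -0.0039  1.    ]
 [-1.     -0.004  -0.0005]]
cm y,z [-19.4742  -6.3302] jaw deg 90.22337830191366 z 0.14611804120360622
rx 0.0038986868459072177
```

View pics/w17.png

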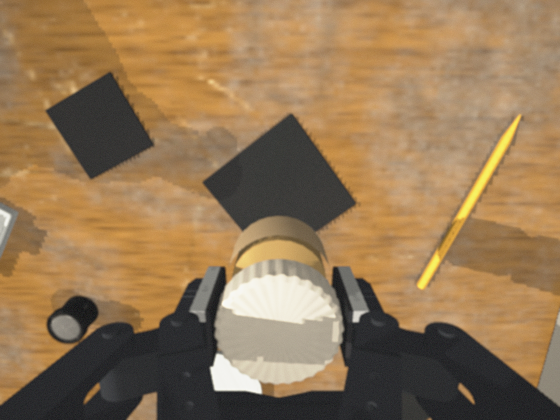

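Call:
{"method": "jog_arm", "body": {
  "deltas": [
    {"x": 0, "y": -3.25, "z": -1.06, "rx": 0, "ry": 0, "rz": 0, "claw": 0},
    {"x": 0, "y": -3.25, "z": -1.06, "rx": 0, "ry": 0, "rz": 0, "claw": 0},
    {"x": 0, "y": -3.25, "z": -1.06, "rx": 0, "ry": 0, "rz": 0, "claw": 0},
    {"x": 0, "y": -3.25, "z": -1.06, "rx": 0, "ry": 0, "rz": 0, "claw": 0},
    {"x": 0, "y": -3.25, "z": -1.06, "rx": 0, "ry": 0, "rz": 0, "claw": 0},
    {"x": 0, "y": -3.25, "z": -1.06, "rx": 0, "ry": 0, "rz": 0, "claw": 0},
    {"x": 0, "y": 0, "z": 0, "rx": 0, "ry": 0, "rz": 0, "claw": 0},
    {"x": 0, "y": 0, "z": 0, "rx": 0, "ry": 0, "rz": 0, "claw": 0}
  ]
}}

```text
time: 32.6
tool_pos: [0.6178, 0.2057, 0.141]
eef_rot: [0.498, -0.5, 0.501, 0.501]
force: [-0.2, 1.2, -1.6]
opening: 0.045
```

```bash
python3 st.py; python3 go.py .618 .2074 90
```

```text
32.6 [0.6178 0.2057 0.141 ] 0.044957580673384755 F [-0.1875  1.1929 -1.6012]
[[-0.0037 -1.     -0.0023]
 [-0.0031 -0.0022  1.    ]
 [-1.      0.0038 -0.0031]]
cm y,z [-0.0217  0.174 ] jaw deg 90.12916329886312 z 0.14095231611339715
rx 0.00225432483789878
```

Call:
{"method": "jog_arm", "body": {
  "deltas": [
    {"x": 3, "y": 0, "z": 0.15, "rx": 0, "ry": 0, "rz": 0, "claw": 0},
    {"x": 3, "y": 0, "z": 0, "rx": 0, "ry": 0, "rz": 0, "claw": 0},
    {"x": 3, "y": 0, "z": 0, "rx": 0, "ry": 0, "rz": 0, "claw": 0},
    {"x": 1.0, "y": 0, "z": 0, "rx": 0, "ry": 0, "rz": 0, "claw": 0},
    {"x": 0.4, "y": 0, "z": 0, "rx": 0, "ry": 0, "rz": 0, "claw": 0},
    {"x": 0, "y": 0, "z": 0, "rx": 0, "ry": 0, "rz": 0, "claw": 0},
    {"x": 0, "y": 0, "z": 0, "rx": 0, "ry": 0, "rz": 0, "claw": 0}
  ]
}}

```text
time: 33.18
tool_pos: [0.6178, 0.2083, 0.0408]
eef_rot: [-0.499, 0.502, -0.499, -0.5]
force: [0.7, 1.1, -0.6]
opening: 0.045
```

```bash
python3 st.py; python3 go.py .618 .2074 90
```

```text
33.18 [0.6178 0.2083 0.0408] 0.0450429436087866 F [ 0.6641  1.0942 -0.551 ]
[[ 0.0012 -1.     -0.0043]
 [-0.0021 -0.0043  1.    ]
 [-1.     -0.0012 -0.0021]]
cm y,z [-0.0209 -0.09  ] jaw deg 90.24682604337521 z 0.04084589372439401
rx 0.004307927136567802
```

Call:
{"method": "jog_arm", "body": {
  "deltas": [
    {"x": 0.6, "y": 0, "z": -0.09, "rx": 0, "ry": 0, "rz": 0, "claw": 0},
    {"x": 0.3, "y": 0, "z": 0, "rx": 0, "ry": 0, "rz": 0, "claw": 0},
    {"x": 0, "y": 0, "z": 0, "rx": 0, "ry": 0, "rz": 0, "claw": 0}
  ]
}}

```text
time: 33.43
tool_pos: [0.6172, 0.207, 0.0301]
eef_rot: [-0.498, 0.501, -0.5, -0.501]
force: [-0.4, 0.4, -1.1]
opening: 0.0446
```

Call:
{"method": "jog_arm", "body": {
  "deltas": [
    {"x": 0.1, "y": 0, "z": 0, "rx": 0, "ry": 0, "rz": 0, "claw": 0},
    {"x": 0, "y": 0, "z": 0, "rx": 0, "ry": 0, "rz": 0, "claw": 0}
  ]
}}

```text
time: 33.6
tool_pos: [0.6174, 0.207, 0.03]
eef_rot: [-0.498, 0.502, -0.5, -0.5]
force: [-3.7, -1.3, 6.7]
opening: 0.0451
```

Call:
{"method": "jog_arm", "body": {
  "deltas": [
    {"x": 0.1, "y": 0, "z": 0, "rx": 0, "ry": 0, "rz": 0, "claw": 0},
    {"x": 0, "y": 0, "z": 0, "rx": 0, "ry": 0, "rz": 0, "claw": 0}
  ]
}}

```text
time: 33.77
tool_pos: [0.6175, 0.207, 0.03]
eef_rot: [-0.498, 0.502, -0.499, -0.5]
force: [-8.8, -3.4, 17.3]
opening: 0.0451
```

Call:
{"method": "jog_arm", "body": {
  "deltas": [
    {"x": -0.08, "y": 0, "z": 0, "rx": 0, "ry": 0, "rz": 0, "claw": 0},
    {"x": 0, "y": 0, "z": 0, "rx": 0, "ry": 0, "rz": 0, "claw": 0.58},
    {"x": 0, "y": 0, "z": 0, "rx": 0, "ry": 0, "rz": 0, "claw": 0.7},
    {"x": 0, "y": 0, "z": 0, "rx": 0, "ry": 0, "rz": 0, "claw": 0.85},
    {"x": 0, "y": 0, "z": 0, "rx": 0, "ry": 0, "rz": 0, "claw": 0.95},
    {"x": -1, "y": 0, "z": 0, "rx": 0, "ry": 0, "rz": 0, "claw": 1},
    {"x": -3, "y": 0, "z": 0, "rx": 0, "ry": 0, "rz": 0, "claw": 1},
    {"x": -4, "y": 0, "z": 0, "rx": 0, "ry": 0, "rz": 0, "claw": 1},
    {"x": -4, "y": 0, "z": 0, "rx": 0, "ry": 0, "rz": 0, "claw": 1},
    {"x": -4, "y": 0, "z": 0, "rx": 0, "ry": 0, "rz": 0, "claw": 1}
  ]
}}

```text
time: 34.6
tool_pos: [0.617, 0.2073, 0.1916]
eef_rot: [-0.498, 0.502, -0.5, -0.501]
force: [1.3, 0.5, 0.1]
opening: 0.0856
```

Call:
{"method": "jog_arm", "body": {
  "deltas": [
    {"x": -3, "y": 0, "z": -3, "rx": 0, "ry": 0, "rz": 0, "claw": 1},
    {"x": -3, "y": 0, "z": -3, "rx": 0, "ry": 0, "rz": 0, "claw": 1},
    {"x": -2, "y": 0, "z": -3, "rx": 0, "ry": 0, "rz": 0, "claw": 1},
    {"x": -2, "y": 0, "z": -3, "rx": 0, "ry": 0, "rz": 0, "claw": 1},
    {"x": 0, "y": 0.5, "z": 0, "rx": 0, "ry": 0, "rz": 0, "claw": 1},
    {"x": 0, "y": 0, "z": 0, "rx": 0, "ry": 0, "rz": 0, "claw": 1}
  ]
}}

```text
time: 35.1
tool_pos: [0.6127, 0.0874, 0.2902]
eef_rot: [-0.499, 0.502, -0.5, -0.499]
force: [-0.5, 0.6, -0.5]
opening: 0.0851
```

```bash
python3 st.py; python3 - <<'E'
from look import *
s=look('w18.png',['oblong_tray','rim_lock','padlock','screw_jar','round_dish','loupe','pin_tin','square_tray'])
for n,z in [('round_dish',.01),('rim_lock',.044),('padlock',.04),('square_tray',.01),('oblong_tray',.01),('loupe',.03),('pin_tin',.024)]:
    for m in s['tr'].get(n,[]):
        r,P=rect(s,m,z);print(n,np.array(r[0]),np.array(r[1]),r[2],cv2.minEnclosingCircle(P*1000))
snap('side','s18.png');snap('top','t18.png')
im=cv2.imread('pics/s18.png')
cv2.imwrite('pics/sz18.png',cv2.resize(im[130:330,190:430],None,fx=3,fy=3,interpolation=cv2.INTER_CUBIC))
E
```

```text
35.1 [0.6127 0.0874 0.2902] 0.0851386388728703 F [-0.4654  0.5761 -0.4723]
[[ 0.0019 -1.     -0.0019]
 [-0.0024 -0.0019  1.    ]
 [-1.     -0.0019 -0.0024]]
oblong_tray 0.74 [ 24. 202.] 3373 [0.4596 0.0033]
rim_lock 0.84 [ 10. 190.] 886 [ 0.4452 -0.0091]
padlock 0.92 [197. 100.] 926 [ 0.6529 -0.1343]
screw_jar 0.71 [177. 388.] 2044 [0.6271 0.2193]
round_dish 0.82 [158. 370.] 2814 [0.6042 0.1956]
loupe 0.83 [ 94. 283.] 849 [0.5315 0.0918]
loupe 0.63 [196. 100.] 923 [ 0.6521 -0.135 ]
pin_tin 0.82 [64. 45.] 4237 [ 0.4981 -0.1763]
pin_tin 0.63 [158. 367.] 2912 [0.6037 0.1923]
square_tray 0.72 [194. 114.] 4605 [ 0.6493 -0.1169]
square_tray 0.48 [ 14. 445.] 2422 [0.4485 0.2659]
round_dish [616.2229 205.8098] [88.3445 92.7399] 51.79043197631836 ((617.564697265625, 207.98251342773438), 46.9102783203125)
rim_lock [457.3921  -5.226 ] [51.6892 22.7939] 89.59357452392578 ((452.51275634765625, -5.372597694396973), 26.478418350219727)
padlock [ 644.0867 -118.0572] [20.6755 70.5158] 38.79714584350586 ((643.02197265625, -118.91324615478516), 35.44486999511719)
square_tray [ 643.4642 -119.5405] [89.9
[... 152 characters left out ...]
702670097351 ((436.56805419921875, 273.154296875), 50.1404914855957)
oblong_tray [467.1012 -15.6497] [131.7073  58.5174] 89.58927154541016 ((438.99212646484375, -15.448159217834473), 65.86375427246094)
loupe [532.7342  90.6365] [33.3172 32.8075] 0.10140334814786911 ((532.6912231445312, 89.9132080078125), 17.180580139160156)
loupe [ 647.6112 -123.7126] [21.097  72.3201] 39.76273727416992 ((648.0645751953125, -123.33538818359375), 36.632633209228516)
pin_tin [ 498.8017 -162.4212] [79.5954 71.1538] 81.47843933105469 ((499.49322509765625, -162.16839599609375), 40.38771057128906)
pin_tin [613.7708 202.0201] [87.513  89.8977] 50.62221145629883 ((615.34765625, 203.3286590576172), 45.95148468017578)
```

View pics/w18.png

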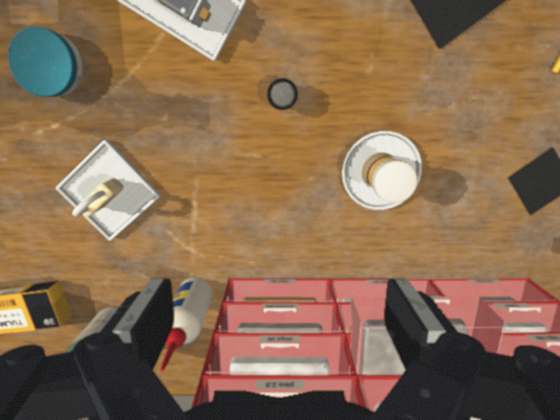

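View pics/sz18.png

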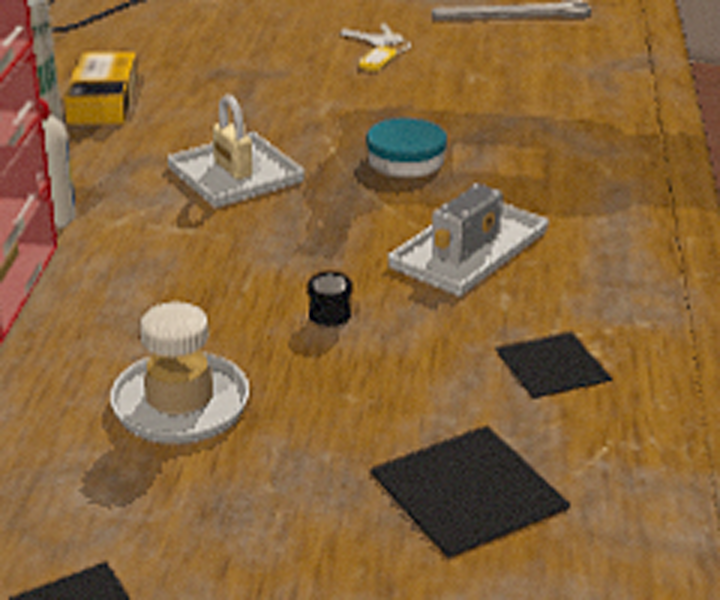

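```bash
python3 -c "
from rig import bot
print(bot.close_job())"
```

```text
the job is handed in; nothing more can be done
None
```

I put all three things in their own trays and handed the job in at about 35 s of robot time. I parked the jar on the large rubber pad and moved the padlock to the square tray. Then I moved the rim lock lengthwise into the oblong tray and the jar from the pad into the round dish.

The last wrist and side pictures show:
- **Position:** all three stand upright. The padlock is within about 2 mm of its tray's centre, the rim lock about 3–4 mm off along the tray's length, and the jar was set down within about 1 mm of the dish centre.
- **Other things:** the loupe and the round tin are where they were. I saw the oil bottle still standing but did not re-measure its position.
- **Arm:** the gripper is open and clear of everything.

What disagreed or came close:
- **Last joint:** the first turn for the rim lock brought it to -2.806 against its -2.81 limit. I turned the lock half a turn the other way, so its bolt points the opposite way along the tray from the first plan.
- **Contact force:** setting the jar on the pad reached about 31 N at the wrist, the highest reading I saw.
- **Detectors:** the trained networks gave a few false matches, such as calling the padlock a loupe. I ignored these after checking the pictures.

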